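Load and lock the pastry carrier

TASK

Get the tray of filled foil cups ready for transport in the low steel carrier. A spice jar too tall for the carrier was left on the tray: lift it off and stand it upright on the worktop, then slide the tray fully home under the carrier's top deck with all five filled cups standing on it. Swing the retaining bar fully shut across the tray's front, take the pin from its parking lug and drop it down through the eyes of the hasp until its head rests on the upper lug, so that the bar is locked; knock nothing over.

Things in the scene. Friction and masses are not known exactly. Their poses are not given: they have to be found in the camera images.
- carrier: Low steel carrier, fixed, open front; 290 deep, 236 wide, 124 high. Underside of deck and its front lip: 108 above worktop. Origin: middle of front edge at worktop level; +x runs into it, +y left. Side walls inside at y = +-115; runners 45 high carry the tray; a back stop ends its travel: home, the tray's origin is at x = 131, its front wall at x = -19. Front flanges at x = 0 carry hinge and hasp.
- tray: Aluminium baking tray, 300 long (x) x 224 wide (y), walls 22 high, floor 3 thick, 0.45 kg empty. Origin under the centre of its floor, 45 above the worktop on the runners; front wall (towards the robot) at x = -150. At first it sticks out 50 to 80 further than when home.
- jar: Spice jar with a dark cap standing in the front row of the tray, left or right: 44 diameter, 105 high, 0.11 kg. Origin at the centre of its underside, z up. Its top is about 153 above the worktop while it is on the tray, so it cannot pass under the deck.
- cup_1: Filled foil cup on the tray: 85 diameter at the rim, 48 high. Origin centre of underside, z up.
- cup_2: Filled foil cup on the tray, same size.
- cup_3: Filled foil cup on the tray, same size.
- cup_4: Filled foil cup on the tray, same size.
- cup_5: Filled foil cup on the tray, same size; it shares the front row with the jar, left or right.
- retaining_bar (a joint): Angle of the retaining bar, rad: 0 = shut across the tray's front (end stop), grows as its free end swings towards the robot, 1.57 = straight out; it stays where it is left. Round bar, 10 diameter, middle line 60 above the worktop; a 6 thick tongue with a 12 eye 270 from the hinge axis. Shut, it runs along the carrier's +y at x = -28, 4 in front of a tray that is home.
- bar_hinge (a point): Point on the bar's vertical hinge axis at the bar's height, at the right front of the carrier.
- bar_middle (a point): Point on the bar's middle line, 130 from the hinge axis.
- hasp_eye (a point): Centre of the upper face of the hasp's upper lug, left front of the carrier (x = -28, y = 135 there), 78 above the worktop. The hasp is two fixed level lugs, 6 thick, tops 78 and 48 above the worktop, with 12 holes on this vertical axis; the shut bar's tongue lies between them.
- parking_eye (a point): Centre of the upper face of the parking lug (12 hole, top 130 above the worktop) outside the left wall, where the pin is parked.
- pin: Locking pin, upright in the parking lug: black round head 22 diameter, 34 high, on a metal shank 8 diameter, 63 long with a tapered end; 0.06 kg. Origin at the centre of the head's underside (the shoulder that rests on the lug); z up.
- pin_tip (a point): Lower end of the pin's shank, 63 below the pin's origin.
Things that resemble listed ones, but are neither listed nor needed, are in the scene too. Of the things that look like the jar, the smallest one is meant.

How it is judged (in metres and radians):
On the way, in this order (a step that is already met when the one before it is completed fails the run):
1. the jar stands upright on the worktop (height (world z) of jar below 0.006 m and angle between jar's own z axis and vertical below 0.1 rad), for 0.2 s.
2. the tray is fully home (x of tray in the frame of carrier above 0.126 m), for 0.2 s.
At the end, for the whole second after the job is handed in: Jar upright and still on the worktop; tray on its runners within 5 mm of fully home, five cups upright on it; bar within 0.03 rad of shut; pin upright and still through the hasp eyes, tip within 5 mm of their axis, head within 6 mm of the upper lug (all of step 1 and height (world z) of jar above -0.01 m and linear speed of each of jar, pin below 0.02 m/s and x of tray in the frame of carrier above 0.126 m and z of tray in the frame of carrier between 0.04 and 0.05 m and value of joint retaining_bar below 0.03 rad and horizontal distance between pin_tip and hasp_eye below 0.005 m and distance between pin and hasp_eye below 0.006 m and angle between pin's own z axis and vertical below 0.1 rad and angle between each of cup_1, cup_2, cup_3, cup_4, cup_5's own z axis and vertical below 0.2 rad and z of cup_1 in the frame of tray between -0.005 and 0.012 m and z of cup_2 in the frame of tray between -0.005 and 0.012 m and z of cup_3 in the frame of tray between -0.005 and 0.012 m and z of cup_4 in the frame of tray between -0.005 and 0.012 m and z of cup_5 in the frame of tray between -0.005 and 0.012 m); the robot touches nothing.
It fails at once if a cup or the jar is knocked over (angle between any of cup_1, cup_2, cup_3, cup_4, cup_5, jar's own z axis and vertical above 0.7 rad).
It also fails if it takes over 72 s, if anything falls off the work surface, if the arm or the gripper's body presses on something with over 40 N, if the wrist force passes 120 N, or if a joint passes its speed limit or range.

ROBOT

A 6-joint arm with a two-finger parallel gripper is mounted at the origin on the work surface; the furniture and walls round the work are solid. World frame = base frame: x ahead of the robot, y to its left, z up, the work surface at z = 0. Lengths are in m, angles in degrees, forces in N, time in s.
With the tool pointing down it reaches from about 0.4 to 0.825 m from the base axis. Payload 7 kg.
Tool frame: the origin (TCP) lies at the very end of the fingers, on their centre line; the grasp point (between the pads) lies 19 mm behind it; x points along the fingers, z is the direction in which the jaws open and shut, and the axes are right-handed (so a half turn about x gives the same grasp; the last joint's range is limited). The gripper opens to 88 mm and grips with 3 to 60 N. Pads are 19 mm wide; open, the fingers measure 130 mm over their backs; the gripper's body (78 mm by 193 mm) begins 47 mm behind the grasp point.
Start: joints at [87.955, 20.546, 0.682, 0, -70.136, -16.507], TCP at [0.215, 0.64, 0.227] pointing down, gripper open.
Joint ranges: [-176.03, 176.03], [-82.01, 121.73], [-58.28, 71.71], [-173.87, 95.51], [-174.79, -0.11], [-173.66, 173.66]. Speed limits (degrees/s): [136.94, 136.94, 172.46, 180, 180, 180].

INTERFACE

Orientations are given as [roll, pitch, yaw] about the fixed x, y, z axes, in that order (R = Rz(yaw) Ry(pitch) Rx(roll)).
In Python, from plant import * gives the robot as it stands.
- The arm moves only by the tool arm_command, never from a script. Its argument "commands" is one flat list of numbers, 5 for each row, row after row: the shift along the tool's x, y, z in mm, then the turn about the tool's x in degrees, then the opening in per cent of the stroke, from 0 (shut) to 100 (fully open). A call has 1 to 5 rows; each row shifts and turns the pose as measured when the row begins, along the tool's axes as they then stand; what a row does not reach is not made up. A row lasts 1/8 s, in which the tool goes at most 62.5 mm and 10.7 degrees, less where a joint would pass 70% of its speed; a pose out of reach is approached as far as the arm can. A call is refused whole if a number of a shift passes 62.5 or a number of a turn 10.7, either way. A call with a gripper value outside its range is refused whole. The fingers move at their own pace and stop on an object; the grip force is fixed at half the most. Time passes only in rows, so rows that do not move let the fingers close. It gives the time, the measured TCP pose, the force and the opening at its end, in the units of the state.
- get_obs(): the state, without advancing time (a new reading comes with each control period).
- snapshot(name): name is "scene" or "top" or "wrist"; returns a dict with "frame" (384x512x3 uint8, blue, green, red), "fov_y" (degrees; the focal length in pixels is half the picture's height over the tangent of half this angle, whatever the lens; pixels are square), "cx", "cy" (the principal point, pixels), "dist" ([k1, k2, p1, p2, k3] as OpenCV has them; the pictures are not rectified), "world_to_cam" (4x4, takes a point from world to camera coordinates). Camera axes: x right, y up, looking along -z (the intrinsics and any distortion apply to the point x, -y, -z); pixel columns grow to the right and rows downward; lengths in m; the calibration is good to about 2 mm. A picture is of the moment at which its call begins. There is no depth.
- close_job(): hands the job in, once; it reports no verdict.
The state is a dict: "clock": time; "joint_pos": joint angles; "qvel": joint speeds; "tau": joint torques, N m; "tool_pos": TCP position; "orientation": TCP orientation; "force": force on the tool from outside, world axes, zero at the start; "moment": the same for the moment, N m; "opening": finger opening in m.
Only numpy, scipy, OpenCV 4.12 (cv2) and the standard library are available. Lean on these libraries where they do the work, as an engineer would, in place of code of your own. Each camera call takes 0.05 s, during which the arm holds its last target. There are 200 camera calls.

## Working session

There is one attempt and no reset: what is moved stays moved. The work goes in short steps, Python scripts to look and compute and a tool call to move; the robot and the scene stay as the last step left them, time stands still between calls to the robot, and variables do not carry over. Pictures are saved under pics/ and viewed, about 8 in all and at most 12, crops included, and the job is handed in when it is done.

Besides the shell and the picture viewer there is one more tool, called after "Request:" by a JSON object that holds its "op" and its "data". arm_command: Moves the arm, as the interface text tells. Its arguments: {"type":"object","properties":{"commands":{"type":"array"}},"required":["commands"]}

```bash
ls; mkdir -p pics; cat > h.py <<'E'
from plant import *
import numpy as np, cv2
from scipy.spatial.transform import Rotation as Rn
def cam(n,save=None):
    s=snapshot(n); f=s["frame"].shape[0]/2/np.tan(np.radians(s["fov_y"])/2)
    s["K"]=np.array([[f,0,s["cx"]],[0,f,s["cy"]],[0,0,1.]]); s["D"]=np.array(s["dist"],float)
    s["W"]=np.array(s["world_to_cam"])
    if save: cv2.imwrite("pics/"+save,s["frame"])
    return s
F=np.diag([1,-1,-1.])
def ray(s,uv):
    p=cv2.undistortPoints(np.array([[uv]],float),s["K"],s["D"])[0,0]
    R=s["W"][:3,:3]; c=-R.T@s["W"][:3,3]
    d=R.T@(F@np.array([p[0],p[1],1.])); return c,d/np.linalg.norm(d)
def onz(s,uv,z):
    c,d=ray(s,uv); return c+d*(z-c[2])/d[2]
def tri(rs):
    A=sum(np.eye(3)-np.outer(d,d) for c,d in rs); b=sum((np.eye(3)-np.outer(d,d))@c for c,d in rs)
    x=np.linalg.solve(A,b); return x,[np.linalg.norm((np.eye(3)-np.outer(d,d))@(x-c)) for c,d in rs]
def px(s,P):
    P=np.atleast_2d(P).astype(float); q=(s["W"][:3,:3]@P.T).T+s["W"][:3,3]
    return cv2.projectPoints(q@F,np.zeros(3),np.zeros(3),s["K"],s["D"])[0][:,0]
E
python3 - <<'E'
from h import *
o=get_obs(); print({k:np.round(v,3).tolist() for k,v in o.items()})
a=cam("scene","scene0.png"); b=cam("top","top0.png"); 
for s in(a,b): print(s["fov_y"],s["dist"],np.round(s["W"],3).tolist())
E
```

```text
pics
{'clock': 0.0, 'joint_pos': [87.955, 20.59, 0.634, -0.021, -70.136, -16.508], 'qvel': [-0.051, 0.012, -0.048, -0.025, -0.06, 0.05], 'tau': [-0.0, -58.271, 29.305, 6.997, 0.007, -0.0], 'tool_pos': [0.215, 0.639, 0.226], 'orientation': [4.507, 89.906, -104.053], 'force': [-0.949, -0.255, 0.074], 'moment': [0.01, -0.005, 0.009], 'opening': 0.088}
57.54220970050104 [-0.0357344  0.         0.         0.         0.       ] [[0.561, -0.828, 0.004, -0.097], [0.422, 0.291, 0.859, -0.364], [-0.712, -0.48, 0.513, -0.457], [0.0, 0.0, 0.0, 1.0]]
52.37218424558264 [-0.02549787  0.          0.          0.          0.        ] [[-0.008, -1.0, -0.006, 0.234], [0.988, -0.009, 0.154, -0.523], [-0.154, -0.005, 0.988, -1.032], [0.0, 0.0, 0.0, 1.0]]
```

```bash
python3 -c "
import cv2
for n in('scene0','top0'):
    cv2.imwrite(f'pics/{n}b.png',cv2.resize(cv2.imread(f'pics/{n}.png'),(800,600),interpolation=cv2.INTER_CUBIC))"
```

```text
(no output)
```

View pics/scene0b.png

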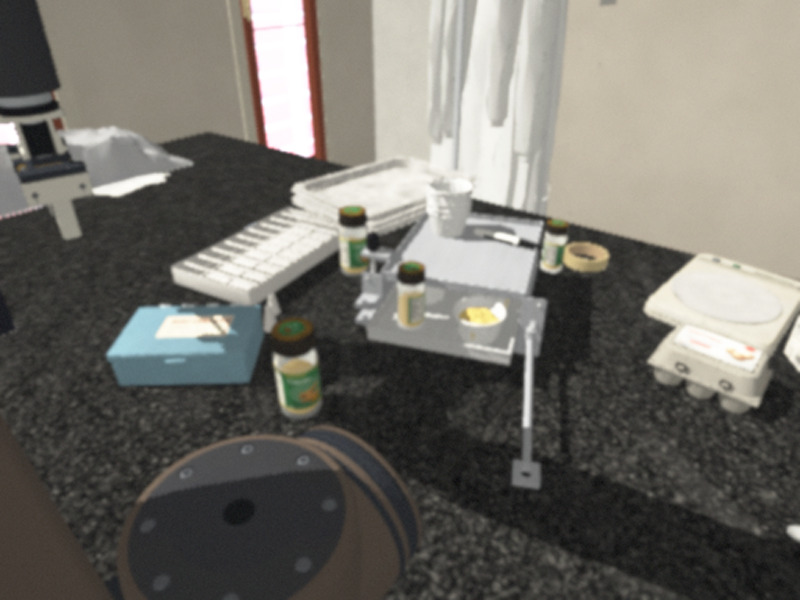

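View pics/top0b.png

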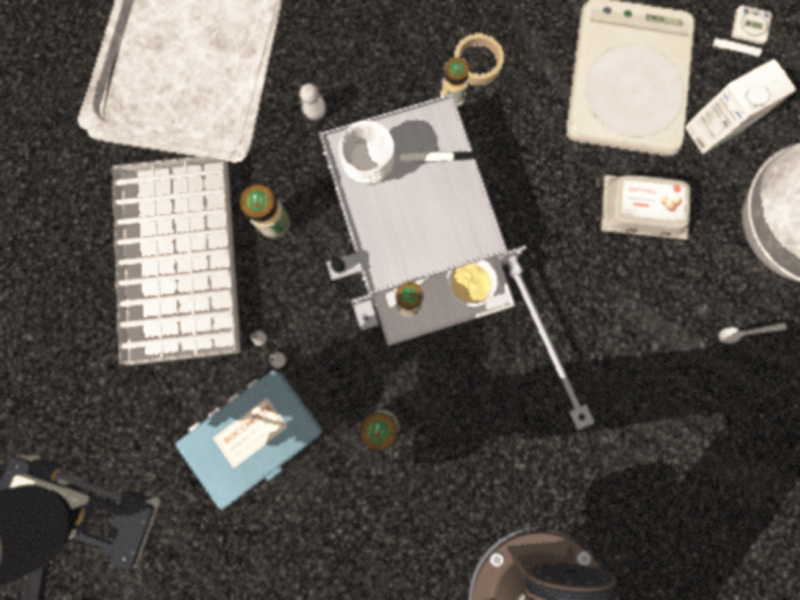

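The scene view (800x600) shows the carrier with the tray sticking out at (450,320), the bar swung out towards the robot at (528,400) and the parked pin at (373,245). There are four spice jars in the top view: (408,297) on the tray in the front left row, (378,430) and (262,205) on the worktop, which are larger, and (455,75) on the worktop behind the carrier. The one meant is on the tray at (408,297), because it is the small one that stands there. I'll confirm that in an enlarged crop.

```bash
python3 -c "
import cv2,numpy as np
t=cv2.imread('pics/top0.png');s=cv2.imread('pics/scene0.png')
a=cv2.resize(t[140:280,200:350],None,fx=4,fy=4,interpolation=cv2.INTER_CUBIC)[:, :]
b=cv2.resize(s[125:245,215:365],None,fx=4,fy=4,interpolation=cv2.INTER_CUBIC)
a=cv2.resize(t[145:275,203:303],None,fx=4,fy=4.,interpolation=cv2.INTER_CUBIC)
b=cv2.resize(s[125:255,220:320],None,fx=4,fy=4.,interpolation=cv2.INTER_CUBIC)
o=np.hstack([a,b])
for i in range(0,800,40):cv2.line(o,(i,0),(i,5),(0,0,255),1)
for i in range(0,520,40):cv2.line(o,(0,i),(5,i),(0,0,255),1);cv2.line(o,(400,i),(405,i),(0,0,255),1)
cv2.imwrite('pics/c1.png',o)"
```

```text
(no output)
```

View pics/c1.png

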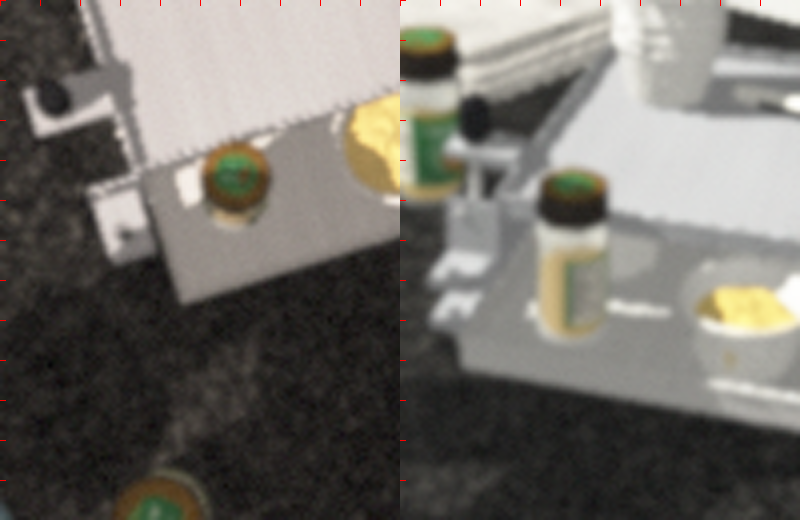

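The enlarged crop confirms the target: the small jar stands on the tray, at top pixel (262,189) and scene pixel (263.5,171). The pin head is at top (216,169) and scene (239,154.5). The hasp eye is at top (234.5,203).

```bash
python3 - <<'E'
from h import *
a=cam("scene"); b=cam("top")
def p(*x): print(*[np.round(v,4).tolist() if not isinstance(v,str) else v for v in x])
p("jar",onz(b,(262,189),.153),*tri([ray(b,(262,189)),ray(a,(263.5,170.8))]))
p("pin",onz(b,(216,168.75),.155),*tri([ray(b,(216,168.75)),ray(a,(239.2,154.5))]))
hs=onz(b,(234.5,203),.078); p("hasp",hs, px(a,hs))
fl=onz(b,(239.25,187),.124); fr=onz(b,(324.5,160),.124)
bl=onz(b,(204.8,84.5),.124); br=onz(b,(292,62.5),.124)
p("deck",fl,fr,bl,br,np.linalg.norm(fl-fr),np.linalg.norm(bl-fl))
d=fl-fr;d2=bl-fl;p("yaw",np.degrees(np.arctan2(-d[0],d[1])),np.degrees(np.arctan2(d2[1],d2[0])),np.degrees(np.arctan2((br-fr)[1],(br-fr)[0])))
tl=onz(b,(248.75,220.75),.067);tr=onz(b,(328.3,194),.067);p("tray",tl,tr,np.linalg.norm(tl-tr))
h=onz(b,(513*.64,262*.64),.06);t=onz(b,(582*.64,417*.64),.06);p("bar",h,t,np.linalg.norm(h-t))
for n,u,z in(("jarA",(378,430),.13),("jarB",(262,205),.13),("jarC",(455,72),.1)): p(n,onz(b,np.array(u)*.64,z))
p("cup5",onz(b,(302.5,180.5),.09))
# frame by yaw
E
```

```text
jar [0.5101, 0.2188, 0.153] [0.5098, 0.219, 0.1538] [0.0002, 0.0002]
pin [0.5616, 0.3323, 0.155] [0.5634, 0.3335, 0.1461] [0.0002, 0.0002]
hasp [0.4852, 0.2914, 0.078] [[234.6973, 193.0664]]
deck [0.5204, 0.2763, 0.124] [0.5886, 0.0576, 0.124] [0.797, 0.3678, 0.124] [0.857, 0.135, 0.124] 0.2291 0.2914
yaw 17.3218 18.2888 16.088
tray [0.4389, 0.2543, 0.067] [0.5086, 0.0409, 0.067] 0.2244
bar [0.5821, 0.037, 0.06] [0.3154, -0.0696, 0.06] 0.2872
jarA [0.3012, 0.2697, 0.13]
jarB [0.6675, 0.4614, 0.13]
jarC [0.9179, 0.1339, 0.1]
cup5 [0.5418, 0.1116, 0.09]
```

```bash
cat >> h.py <<'E'
YAW=np.radians(17.5); C0=np.array([.5545,.167,0])
Rc=np.array([[np.cos(YAW),-np.sin(YAW),0],[np.sin(YAW),np.cos(YAW),0],[0,0,1]])
def w(c): return C0+Rc@np.array(c,float)      # carrier->world
def cf(p): return Rc.T@(np.array(p)-C0)
def to(*targets,n=None):
    "targets: world points; prints total tool shift (mm), turn, in final and current axes"
    o=get_obs(); R=Rn.from_euler('xyz',o['orientation'],degrees=True).as_matrix(); p=np.array(o['tool_pos'])
    yc=Rc[:,1]; z=R[:,2]; 
    if z@yc<0: yc=-yc
    turn=np.degrees(np.arctan2(np.cross(z,yc)@R[:,0],z@yc))
    print('t',o['clock'],'pos',np.round(p,4),'carr',np.round(cf(p)*1e3,1),'F',np.round(o['force'],1),'op',round(o['opening'],4),'turn',round(turn,2),'j',np.round(o['joint_pos'],0))
    print('axes x,y,z in carrier:',np.round((Rc.T@R).T,3).tolist())
    xd=np.array([0,0,-1.]); Rt=np.stack([xd,np.cross(yc,xd),yc],1)
    q=p
    for t in targets:
        t=np.array(t,float); print('->',np.round(t,4),'d now-axes',np.round(R.T@(t-q)*1e3,1),' aligned-axes',np.round(Rt.T@(t-q)*1e3,1)); q=t
E
python3 - <<'E'
from h import *
to([.51,.219,.227],[.51,.219,.095])
b=cam("top")
print(px(b,[.53,-.12,0]),[np.round(onz(b,np.array(u)*.64,.05),3).tolist() for u in((603,235),(690,240),(605,175))])
E
```

```text
t 0.2 pos [0.2147 0.6396 0.226 ] carr [-182.   552.9  226. ] F [-0.   0.2  0.5] op 0.0876 turn -36.06 j [ 88.  21.   1.  -0. -70. -17.]
axes x,y,z in carrier: [[-0.001, -0.001, -1.0], [0.808, -0.589, 0.0], [-0.589, -0.808, 0.001]]
-> [0.51  0.219 0.227] d now-axes [ -0.7 413.8 304.8]  aligned-axes [ -1.  155.2 490. ]
-> [0.51  0.219 0.095] d now-axes [ 1.32e+02 -0.00e+00 -1.00e-01]  aligned-axes [132.   0.   0.]
[[380.22412613 189.48338865]] [[0.632, -0.126, 0.05], [0.621, -0.281, 0.05], [0.743, -0.137, 0.05]]
```

Request:
{"op": "arm_command", "data": {"commands": [-5, 40, 30, -9, 80, -5, 35, 35, -9, 80, -5, 30, 40, -9, 80, 0, 20, 45, -9, 80, 0, 15, 50, 0, 75]}}

```text
clock: 0.88
tool_pos: [0.3607, 0.4309, 0.2401]
orientation: [-22.1, 89.8, -93.2]
force: [0.9, -0.0, 1.3]
opening: 0.0668
```

```bash
python3 - <<'E'
from h import *
to([.51,.219,.227],[.51,.219,.095])
E
```

```text
t 0.875 pos [0.3607 0.4309 0.2401] carr [-105.5  310.   240.1] F [ 0.9 -0.   1.3] op 0.0668 turn 1.44 j [ 70.  10. -13.   0. -68.  39.]
axes x,y,z in carrier: [[-0.001, -0.003, -1.0], [1.0, 0.025, -0.001], [0.025, -1.0, 0.003]]
-> [0.51  0.219 0.227] d now-axes [ 13.7  72.5 248.9]  aligned-axes [ 13.1  78.7 247. ]
-> [0.51  0.219 0.095] d now-axes [ 1.32e+02  1.00e-01 -3.00e-01]  aligned-axes [132.   0.   0.]
```

Request:
{"op": "arm_command", "data": {"commands": [0, 18, 60, 1.4, 75, 0, 20, 60, 0, 75, 0, 20, 60, 0, 75, 0, 20, 55, 0, 75, 0, 0, 12, 0, 75]}}

```text
clock: 1.5
tool_pos: [0.5117, 0.2159, 0.2414]
orientation: [22.8, 89.9, -49.7]
force: [-0.1, 0.8, 0.4]
opening: 0.0658
```

```bash
python3 - <<'E'
from h import *
to([.51,.219,.227],[.51,.219,.095])
s=cam("wrist","w1.png")
print(px(s,[.51,.219,.153]))
E
```

```text
t 1.5 pos [0.5117 0.2159 0.2414] carr [-26.1  59.5 241.4] F [-0.1  0.8  0.4] op 0.0658 turn -0.06 j [ 43.   9. -13.   0. -68.  64.]
axes x,y,z in carrier: [[0.001, -0.002, -1.0], [1.0, -0.001, 0.001], [-0.001, -1.0, 0.002]]
-> [0.51  0.219 0.227] d now-axes [14.4 -0.7 -3.5]  aligned-axes [14.4 -0.7 -3.5]
-> [0.51  0.219 0.095] d now-axes [ 1.32e+02 -1.00e-01 -2.00e-01]  aligned-axes [132.   0.   0.]
[[250.96210514 195.5010412 ]]
```

View pics/w1.png

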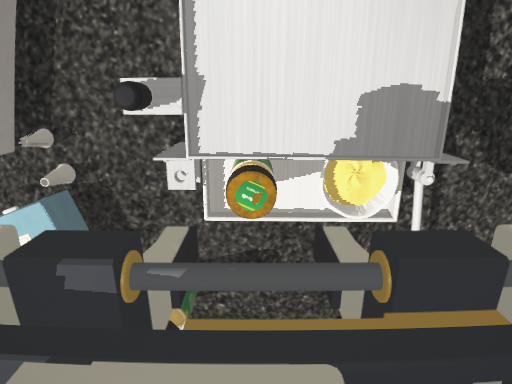

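The wrist view shows the jar cap at (251,195), where I predicted it. The hasp eye is at (181,175), the pin head at (133,95), the deck's front corners at (187,157) and (443,158), and cup_5 at (358,178). Next I descend on the jar.

Request:
{"op": "arm_command", "data": {"commands": [50, -1, -3, 0, 75, 45, 0, 0, 0, 75, 40, 0, 0, 0, 75, 11, 0, 0, 0, 75]}}

```text
clock: 2.05
tool_pos: [0.5098, 0.2211, 0.0942]
orientation: [98.2, 89.7, 25.7]
force: [0.5, -0.4, 0.6]
opening: 0.066
```

```bash
python3 - <<'E'
from h import *
import h
s=cam("wrist")
W0=None
to([.51,.219,.095])
E
```

```text
t 2.1 pos [0.5101 0.2212 0.0941] carr [-26.1  65.1  94.1] F [ 0.6  0.5 -1. ] op 0.0657 turn 0.01 j [ 44.  16. -25.   0. -49.  64.]
axes x,y,z in carrier: [[0.006, 0.001, -1.0], [1.0, 0.0, 0.006], [0.0, -1.0, -0.001]]
-> [0.51  0.219 0.095] d now-axes [-0.9 -0.7  2.1]  aligned-axes [-0.9 -0.7  2.1]
```

Close on the jar, then lift.

Request:
{"op": "arm_command", "data": {"commands": [0, 0, 2, 0, 30, 0, 0, 0, 0, 20, 0, 0, 0, 0, 20, 0, 0, 0, 0, 20, 0, 0, 0, 0, 20]}}

```text
clock: 2.72
tool_pos: [0.5128, 0.2217, 0.099]
orientation: [105.0, 89.2, 32.6]
force: [-0.9, -0.0, -0.9]
opening: 0.0434
```

Request:
{"op": "arm_command", "data": {"commands": [-15, 0, 0, 0, 20, -30, 0, 0, 0, 20, -35, 0, 0, 0, 20, -35, 0, 0, 0, 20, 0, 0, 0, 0, 20]}}

```text
clock: 3.35
tool_pos: [0.5117, 0.2205, 0.2217]
orientation: [102.9, 89.1, 30.4]
force: [-0.3, 0.2, -1.4]
opening: 0.0432
```

```bash
python3 - <<'E'
from h import *
s=cam("wrist","w2.png")
to([.53,-.12,.2],[.53,-.12,.051])
E
```

```text
t 3.4 pos [0.5108 0.22   0.22  ] carr [-25.7  63.7 220. ] F [-0.6 -1.  -1.1] op 0.0431 turn 0.07 j [ 44.   9. -16.   0. -64.  64.]
axes x,y,z in carrier: [[0.012, 0.003, -1.0], [1.0, 0.001, 0.012], [0.001, -1.0, -0.003]]
-> [ 0.53 -0.12  0.2 ] d now-axes [ 18.  -84.6 330. ]  aligned-axes [ 20.  -83.9 330. ]
-> [ 0.53  -0.12   0.051] d now-axes [149.   -1.8   0.4]  aligned-axes [149.   0.   0.]
```

Request:
{"op": "arm_command", "data": {"commands": [0, -20, 60, 0, 20, 0, -20, 60, 0, 20, 0, -20, 60, 0, 20, 0, -20, 60, 0, 20, 0, -5, 60, 0, 20]}}

```text
clock: 4.03
tool_pos: [0.518, -0.0919, 0.2157]
orientation: [114.4, 89.5, 42.4]
force: [0.8, 0.5, -0.7]
opening: 0.0433
```

Request:
{"op": "arm_command", "data": {"commands": [20, 0, 30, 0, 20, 45, 0, 0, 0, 20, 45, 0, 0, 0, 20, 30, 0, 0, 0, 20, 0, 0, 0, 0, 20]}}

```text
clock: 4.65
tool_pos: [0.5252, -0.1262, 0.0692]
orientation: [156.7, 89.7, 84.2]
force: [0.3, -0.0, -0.8]
opening: 0.0433
```

```bash
python3 - <<'E'
from h import *
to([.53,-.12,.052])
cam("scene","s2.png")
E
```

```text
t 4.65 pos [ 0.5252 -0.1262  0.0692] carr [-116.1 -270.9   69.2] F [ 0.3 -0.  -0.8] op 0.0433 turn 0.03 j [  7.  17. -28.  -0. -45. 101.]
axes x,y,z in carrier: [[0.002, 0.005, -1.0], [1.0, 0.0, 0.002], [0.0, -1.0, -0.005]]
-> [ 0.53  -0.12   0.052] d now-axes [17.2  6.4 -4.4]  aligned-axes [17.2  6.5 -4.5]
```

Request:
{"op": "arm_command", "data": {"commands": [12, 0, 0, 0, 20, 4, 0, 0, 0, 20, 3, 0, 0, 0, 20]}}

```text
clock: 5.08
tool_pos: [0.5287, -0.1258, 0.0537]
orientation: [104.3, 89.4, 31.9]
force: [-0.4, -0.3, -0.5]
opening: 0.0434
```

Request:
{"op": "arm_command", "data": {"commands": [2, 0, 0, 0, 20, 2, 0, 0, 0, 20]}}

```text
clock: 5.32
tool_pos: [0.5292, -0.1256, 0.0502]
orientation: [100.9, 89.4, 28.5]
force: [-0.1, -0.3, -0.6]
opening: 0.0434
```

Request:
{"op": "arm_command", "data": {"commands": [2, 0, 0, 0, 20, 2, 0, 0, 0, 20]}}

```text
clock: 5.58
tool_pos: [0.5298, -0.1258, 0.0496]
orientation: [94.3, 89.3, 22.0]
force: [-9.3, 3.3, 26.7]
opening: 0.0434
```

Request:
{"op": "arm_command", "data": {"commands": [-1, 0, 0, 0, 20, 0, 0, 0, 0, 60, 0, 0, 0, 0, 75, 0, 0, 0, 0, 80, -10, 0, 0, 0, 80]}}

```text
clock: 6.2
tool_pos: [0.5296, -0.1258, 0.0608]
orientation: [94.2, 89.3, 21.9]
force: [0.1, -0.1, -0.8]
opening: 0.0695
```

Request:
{"op": "arm_command", "data": {"commands": [-45, 0, 0, 0, 80, -50, 0, 0, 0, 80, -40, 0, 0, 0, 80]}}

```text
clock: 6.58
tool_pos: [0.5265, -0.1267, 0.1984]
orientation: [107.6, 89.6, 35.3]
force: [1.0, 0.2, 0.9]
opening: 0.0703
```

```bash
python3 - <<'E'
from h import *
s=cam("wrist"); a=cam("scene"); t=cam("top")
to(w([-110,0,190]*np.array(1e-3)))
f=lambda i,x: cv2.resize(i,(400,300),interpolation=cv2.INTER_AREA)
o=np.vstack([np.hstack([f(s["frame"],0),f(t["frame"],0)]),np.hstack([f(a["frame"],0),cv2.resize(a["frame"][170:320,280:480],(400,300))])])
cv2.imwrite("pics/m1.png",o)
E
```

```text
t 6.725 pos [ 0.5279 -0.1266  0.199 ] carr [-113.7 -272.   199. ] F [-0.8  0.1 -1.6] op 0.0701 turn 0.22 j [  7.   9. -19.  -0. -62. 101.]
axes x,y,z in carrier: [[0.01, 0.001, -1.0], [1.0, 0.004, 0.01], [0.004, -1.0, -0.001]]
-> [0.4496 0.1339 0.19  ] d now-axes [   9.3    4.6 -271.9]  aligned-axes [   9.     3.7 -272. ]
```

View pics/m1.png

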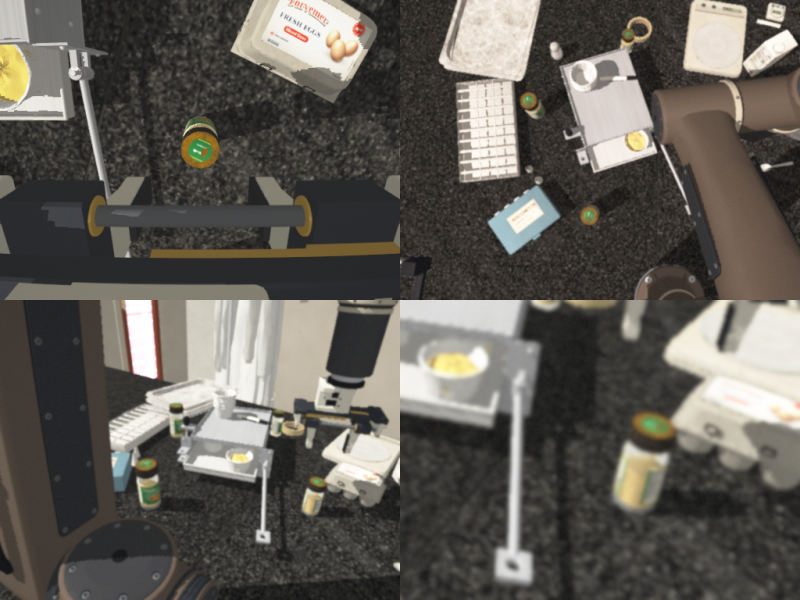

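The jar stands upright on the worktop to the right (scene inset, upright at (645,460)). The bar is untouched, and cup_5 is on the tray. Next I push the tray.

Request:
{"op": "arm_command", "data": {"commands": [0, 0, -60, 0, 50, 0, 0, -60, 0, 50, 0, -8, -60, 0, 40, 0, -8, -60, 0, 40, 0, 0, -30, 0, 40]}}

```text
clock: 7.35
tool_pos: [0.4271, 0.1295, 0.1968]
orientation: [96.6, 89.6, 23.9]
force: [0.9, 0.7, 1.0]
opening: 0.0353
```

```bash
python3 - <<'E'
from h import *
s=cam("wrist","w3.png")
to(w([-.125,0,.1]))
for c in([0,.118,.124],[0,-.118,.124],[-.083,.112,.067],[-.083,-.112,.067],[-.028,.135,.078],[-.028,-.135,.06]): print(c,px(s,w(c)).round(1))
E
```

```text
t 7.4 pos [0.4272 0.1313 0.1969] carr [-132.1    4.2  196.9] F [-0.3  1.6  0.4] op 0.0351 turn -0.21 j [ 43.  -0. -30.   0. -60.  65.]
axes x,y,z in carrier: [[0.007, 0.001, -1.0], [1.0, -0.004, 0.007], [-0.004, -1.0, -0.001]]
-> [0.4353 0.1294 0.1   ] d now-axes [96.9  6.4  4.3]  aligned-axes [96.9  7.1  4.2]
[0, 0.118, 0.124] [[88.6 20.3]]
[0, -0.118, 0.124] [[427.9  19.2]]
[-0.083, 0.112, 0.067] [[138.  131.5]]
[-0.083, -0.112, 0.067] [[377.8 130.7]]
[-0.028, 0.135, 0.078] [[100.9  68.8]]
[-0.028, -0.135, 0.06] [[405.2  69.6]]
```

View pics/w3.png

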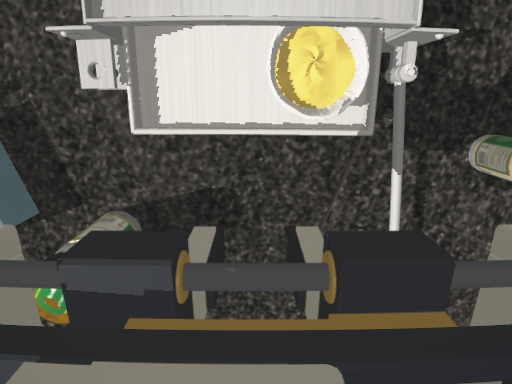

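The wrist view shows the tray's front corners at (131,131) and (375,131), the hasp eye at (96,71) and the hinge at (407,72). These match my carrier frame to about 3 mm in y. The left-hand worktop jar is well clear. I go down in front of the tray wall.

Request:
{"op": "arm_command", "data": {"commands": [45, 0, 0, 0, 40, 45, 0, 0, 0, 40, 42, 0, 0, 0, 40, 4, 0, 0, 0, 40]}}

```text
clock: 7.9
tool_pos: [0.4272, 0.1331, 0.0577]
orientation: [101.3, 89.5, 28.8]
force: [-0.8, -0.2, 0.2]
opening: 0.0354
```

```bash
python3 - <<'E'
from h import *
to(w([-.093,.004,.0615]),w([-.029,.004,.0615]))
E
```

```text
t 7.9 pos [0.4272 0.1331 0.0577] carr [-131.6    6.    57.7] F [-0.8 -0.2  0.2] op 0.0354 turn 0.03 j [ 43.  10. -40.   0. -39.  65.]
axes x,y,z in carrier: [[0.008, 0.002, -1.0], [1.0, 0.0, 0.008], [0.0, -1.0, -0.002]]
-> [0.4646 0.1428 0.0615] d now-axes [-3.5 38.7  2. ]  aligned-axes [-3.8 38.6  2. ]
-> [0.5256 0.1621 0.0615] d now-axes [ 0.5 64.   0. ]  aligned-axes [ 0. 64. -0.]
```

Request:
{"op": "arm_command", "data": {"commands": [-1, 25, 2, 0, 40, -1, 8, 0, 0, 40, 0, 8, 0, 0, 40, 0, 8, 0, 0, 40]}}

```text
clock: 8.4
tool_pos: [0.4741, 0.145, 0.0622]
orientation: [98.5, 89.7, 26.0]
force: [-2.8, -0.8, -1.2]
opening: 0.0349
```

```bash
python3 - <<'E'
from h import *
to(w([-.029,.004,.0615]))
E
```

```text
t 8.4 pos [0.4741 0.145  0.0622] carr [-83.3   3.2  62.2] F [-2.8 -0.8 -1.2] op 0.0349 turn -0.02 j [ 40.  14. -34.   0. -42.  68.]
axes x,y,z in carrier: [[0.005, 0.001, -1.0], [1.0, -0.0, 0.005], [-0.0, -1.0, -0.001]]
-> [0.5256 0.1621 0.0615] d now-axes [ 1.  54.3 -0.9]  aligned-axes [ 0.7 54.3 -0.8]
```

Request:
{"op": "arm_command", "data": {"commands": [1, 8, 0, 0, 40, 0, 8, 0, 0, 40, 0, 8, 0, 0, 40]}}

```text
clock: 8.78
tool_pos: [0.4954, 0.1507, 0.0623]
orientation: [47.4, 90.0, -25.2]
force: [-3.0, -0.8, 0.3]
opening: 0.0353
```

Request:
{"op": "arm_command", "data": {"commands": [0, 8, 0, 0, 40, 0, 6, 0, 0, 40]}}

```text
clock: 9.02
tool_pos: [0.5093, 0.155, 0.0622]
orientation: [-25.1, 90.0, -97.7]
force: [-3.7, -1.1, 0.5]
opening: 0.0351
```

```bash
python3 - <<'E'
from h import *
to(w([-.029,.004,.0615]))
E
```

```text
t 9.025 pos [0.5093 0.155  0.0622] carr [-46.7   2.2  62.2] F [-3.7 -1.1  0.5] op 0.0351 turn -0.02 j [ 38.  17. -29.   0. -44.  69.]
axes x,y,z in carrier: [[-0.0, -0.001, -1.0], [1.0, -0.0, -0.0], [-0.0, -1.0, 0.001]]
-> [0.5256 0.1621 0.0615] d now-axes [ 0.7 17.7 -1.8]  aligned-axes [ 0.7 17.7 -1.8]
```

Request:
{"op": "arm_command", "data": {"commands": [0, 6, 0, 0, 40, 0, 5, 0, 0, 40]}}

```text
clock: 9.28
tool_pos: [0.5201, 0.1583, 0.0622]
orientation: [-54.3, 89.9, -126.9]
force: [-4.6, -1.9, 3.6]
opening: 0.0351
```

Request:
{"op": "arm_command", "data": {"commands": [0, 3, 0, 0, 40, 0, 3, 0, 0, 40]}}

```text
clock: 9.52
tool_pos: [0.5223, 0.1588, 0.0619]
orientation: [-81.2, 89.5, -153.8]
force: [-22.5, 0.5, 20.6]
opening: 0.0354
```

```bash
python3 - <<'E'
from h import *
to(w([-.029,.004,.0615]))
a=cam("scene");s=cam("wrist")
o=np.hstack([cv2.resize(a["frame"][130:250,210:370],(480,360),interpolation=cv2.INTER_CUBIC),cv2.resize(s["frame"],(320,240))[:, :].copy() if 0 else cv2.copyMakeBorder(cv2.resize(s["frame"],(320,240)),0,120,0,0,cv2.BORDER_CONSTANT)])
cv2.imwrite("pics/m2.png",o); cv2.imwrite("pics/s3.png",a["frame"]); cv2.imwrite("pics/w4.png",s["frame"])
E
```

```text
t 9.525 pos [0.5223 0.1588 0.0619] carr [-33.1   1.8  61.9] F [-22.5   0.5  20.6] op 0.0354 turn -0.08 j [ 37.  18. -27.  -0. -45.  70.]
axes x,y,z in carrier: [[-0.009, -0.001, -1.0], [1.0, -0.001, -0.009], [-0.001, -1.0, 0.001]]
-> [0.5256 0.1621 0.0615] d now-axes [ 0.4  4.1 -2.2]  aligned-axes [ 0.4  4.1 -2.2]
```

View pics/m2.png

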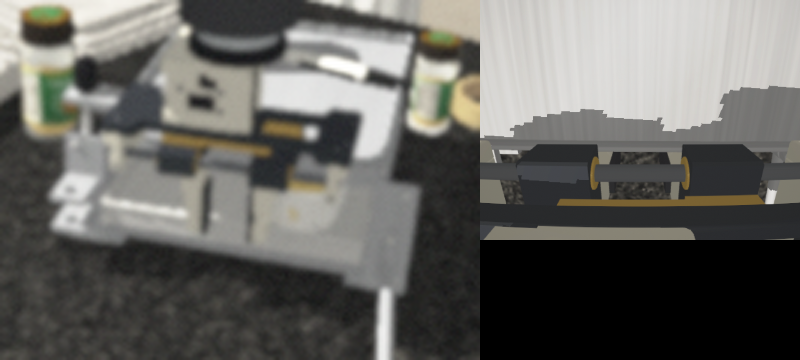

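Request:
{"op": "arm_command", "data": {"commands": [-2, -1, 0, 0, 40]}}

```text
clock: 9.75
tool_pos: [0.5217, 0.159, 0.0642]
orientation: [-82.6, 89.6, -155.1]
force: [0.3, -0.3, 0.7]
opening: 0.0353
```

Request:
{"op": "arm_command", "data": {"commands": [0, 2, 0, 0, 40, 0, 2, 0, 0, 40]}}

```text
clock: 10.0
tool_pos: [0.5231, 0.1594, 0.0644]
orientation: [-84.3, 89.3, -156.9]
force: [-16.2, 0.8, 12.4]
opening: 0.0349
```

Request:
{"op": "arm_command", "data": {"commands": [0, -30, 0, 0, 40, -10, -50, 0, 0, 20, -50, -20, 0, 0, 0, -45, 0, 0, 0, 0, -30, 0, 0, 0, 0]}}

```text
clock: 10.62
tool_pos: [0.4308, 0.1314, 0.2036]
orientation: [-82.2, 89.7, -154.8]
force: [1.8, 0.6, 0.3]
opening: 0.0026
```

```bash
python3 - <<'E'
from h import *
s=cam("wrist","w5.png")
to(w([-.132,0,.2]))
for c in([0,.118,.124],[0,-.118,.124],[-.019,.112,.067],[-.019,-.112,.067],[-.028,.135,.078],[-.028,-.135,.06]): print(c,px(s,w(c)).round(1))
cv2.imwrite("pics/w5b.png",cv2.resize(s["frame"][0:200],None,fx=1.56,fy=3))
E
```

```text
t 10.675 pos [0.4327 0.1322 0.2074] carr [-126.6    3.5  207.4] F [1.9 0.9 4.7] op 0.001 turn 0.03 j [ 42.  -0. -28.   0. -62.  65.]
axes x,y,z in carrier: [[0.0, -0.0, -1.0], [1.0, 0.001, 0.0], [0.001, -1.0, 0.0]]
-> [0.4286 0.1273 0.2   ] d now-axes [ 7.4 -5.4  3.5]  aligned-axes [ 7.4 -5.4  3.5]
[0, 0.118, 0.124] [[94.1 26. ]]
[0, -0.118, 0.124] [[424.7  26.4]]
[-0.019, 0.112, 0.067] [[134.4  61.7]]
[-0.019, -0.112, 0.067] [[382.7  61.9]]
[-0.028, 0.135, 0.078] [[105.1  71.8]]
[-0.028, -0.135, 0.06] [[402.9  73.3]]
```

View pics/w5b.png

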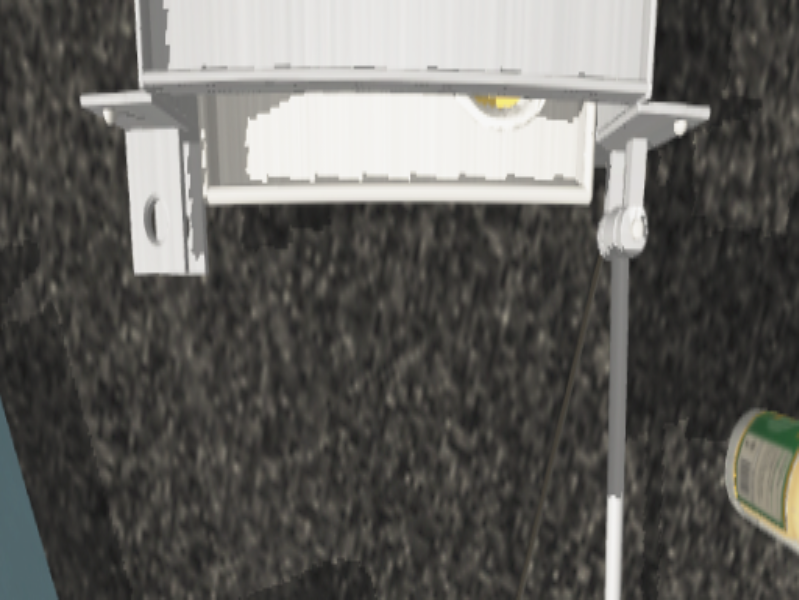

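The crop shows the tray's front edge at row 68 and the hasp eye at (99,73). The front-to-hasp gap suggests the tray is home to within about 4 mm. The bar should finish the job if it isn't, because its face stops at x=-23. I move over to the right of the bar.

```bash
cat >> h.py <<'E'
C0=C0+Rc@np.array([-.0015,.0035,0])
E
python3 - <<'E'
from h import *
r=.15
pts=[]
for t in(1.85,1.5,1.25,1.,.75,.5,.3,.15,.05,0,-.02):
    c=np.array([-.028-r*np.sin(t)-.005*np.cos(t),-.135+r*np.cos(t)-.005*np.sin(t)])
    pts.append([c[0]-.0095,c[1]-.021,.05])
P=np.array(pts)*1e3; D=np.diff(P,axis=0)
print(P.round(0).tolist()); print('tool y,z:',np.stack([D[:,0],-D[:,1]],1).round(0).tolist())
to(w(np.append(pts[0][:2],.2)))
E
```

```text
[[-180.0, -202.0, 50.0], [-187.0, -150.0, 50.0], [-181.0, -113.0, 50.0], [-166.0, -79.0, 50.0], [-143.0, -50.0, 50.0], [-114.0, -27.0, 50.0], [-87.0, -14.0, 50.0], [-65.0, -8.0, 50.0], [-50.0, -6.0, 50.0], [-42.0, -6.0, 50.0], [-39.0, -6.0, 50.0]]
tool y,z: [[-7.0, -52.0], [6.0, -37.0], [15.0, -34.0], [23.0, -30.0], [30.0, -23.0], [27.0, -13.0], [22.0, -6.0], [15.0, -2.0], [7.0, -0.0], [3.0, -0.0]]
t 10.675 pos [0.4327 0.1322 0.2074] carr [-125.1   -0.   207.4] F [1.9 0.9 4.7] op 0.001 turn 0.03 j [ 42.  -0. -28.   0. -62.  65.]
axes x,y,z in carrier: [[0.0, -0.0, -1.0], [1.0, 0.001, 0.0], [0.001, -1.0, 0.0]]
-> [ 0.4408 -0.0771  0.2   ] d now-axes [  7.4 -55.3 202.1]  aligned-axes [  7.4 -55.2 202.1]
```

Request:
{"op": "arm_command", "data": {"commands": [0, -12, 50, 0, 0, 0, -12, 50, 0, 0, 0, -12, 50, 0, 0, 0, -12, 50, 0, 0, 0, -5, 8, 0, 0]}}

```text
clock: 11.3
tool_pos: [0.4537, -0.0847, 0.2114]
orientation: [88.4, 88.9, 16.2]
force: [-0.2, -0.1, -0.1]
opening: 0.0002
```

```bash
python3 - <<'E'
from h import *
s=cam("wrist","w6.png")
to(w([-.18,-.202,.2]),w([-.18,-.202,.05]))
E
```

```text
t 11.35 pos [ 0.4533 -0.0844  0.2114] carr [-170.7 -212.9  211.4] F [0.1 0.1 0.3] op 0.0007 turn 0.36 j [ 14.  -0. -27.  -0. -62.  94.]
axes x,y,z in carrier: [[0.019, -0.0, -1.0], [1.0, 0.006, 0.019], [0.006, -1.0, 0.0]]
-> [ 0.4411 -0.0769  0.2   ] d now-axes [ 11.2  -9.5 -10.9]  aligned-axes [ 11.4  -9.3 -10.9]
-> [ 0.4411 -0.0769  0.05  ] d now-axes [ 1.5e+02 -2.8e+00 -1.0e-01]  aligned-axes [150.   0.   0.]
```

Request:
{"op": "arm_command", "data": {"commands": [50, -4, 0, 0.3, 0, 50, -4, 0, 0, 0, 50, 0, 0, 0, 0, 8, 0, 0, 0, 0]}}

```text
clock: 11.85
tool_pos: [0.4546, -0.0833, 0.0525]
orientation: [85.6, 88.2, 13.2]
force: [0.1, -0.3, -0.1]
opening: 0.0002
```

```bash
python3 - <<'E'
from h import *
to(w([-.187,-.15,.05]))
E
```

```text
t 11.85 pos [ 0.4546 -0.0833  0.0525] carr [-169.  -212.1   52.5] F [ 0.1 -0.3 -0.1] op 0.0002 turn 0.14 j [ 14.  11. -40.   0. -37.  93.]
axes x,y,z in carrier: [[0.031, -0.002, -1.0], [1.0, 0.002, 0.031], [0.002, -1.0, 0.002]]
-> [ 0.4188 -0.0294  0.05  ] d now-axes [  1.8 -17.9 -62.2]  aligned-axes [  2.5 -18.  -62.1]
```

Request:
{"op": "arm_command", "data": {"commands": [0, -3, -30, 0, 0, 0, -3, -25, 0, 0, 0, 3, -25, 0, 0, 0, 5, -20, 0, 0, 0, 8, -20, 0, 0]}}

```text
clock: 12.48
tool_pos: [0.4327, 0.0409, 0.0592]
orientation: [85.0, 87.7, 12.8]
force: [0.2, -1.0, 0.2]
opening: 0.0003
```

```bash
python3 - <<'E'
from h import *
to(w([-.166,-.079,.05]),w([-.143,-.05,.05]))
E
```

```text
t 12.475 pos [0.4327 0.0409 0.0592] carr [-152.6  -87.2   59.2] F [ 0.2 -1.   0.2] op 0.0003 turn 0.34 j [ 32.   8. -44.   1. -37.  75.]
axes x,y,z in carrier: [[0.04, -0.003, -0.999], [0.999, 0.006, 0.04], [0.006, -1.0, 0.003]]
-> [0.4175 0.0446 0.05  ] d now-axes [  8.7 -13.7  -8.3]  aligned-axes [  9.2 -13.4  -8.2]
-> [0.4307 0.0792 0.05  ] d now-axes [  0.8  23.2 -28.9]  aligned-axes [  0.  23. -29.]
```

Request:
{"op": "arm_command", "data": {"commands": [6, 12, -15, 0, 0, 4, 14, -15, 0, 0, 2, 16, -14, 0, 0]}}

```text
clock: 12.85
tool_pos: [0.463, 0.1009, 0.0515]
orientation: [86.6, 87.4, 14.6]
force: [-0.2, -1.6, -0.5]
opening: 0.0005
```

```bash
python3 - <<'E'
from h import *
to(w([-.114,-.04,.05]),w([-.087,-.024,.05]))
s=cam("scene");s2=cam("wrist")
f=lambda i:cv2.resize(i,(400,300),interpolation=cv2.INTER_AREA)
cv2.imwrite("pics/m3.png",np.hstack([cv2.resize(s["frame"][120:300,190:430],(400,300)),f(s2["frame"])]))
E
```

```text
t 12.85 pos [0.463  0.1009 0.0515] carr [-105.6  -39.1   51.5] F [-0.2 -1.6 -0.5] op 0.0005 turn 0.5 j [ 37.  12. -40.   2. -36.  70.]
axes x,y,z in carrier: [[0.045, -0.002, -0.999], [0.999, 0.009, 0.045], [0.009, -1.0, 0.003]]
-> [0.4553 0.0975 0.05  ] d now-axes [ 1.1 -8.4  0.9]  aligned-axes [ 1.5 -8.4  0.9]
-> [0.4763 0.1208 0.05  ] d now-axes [  1.2  27.1 -15.8]  aligned-axes [  0.  27. -16.]
```

View pics/m3.png

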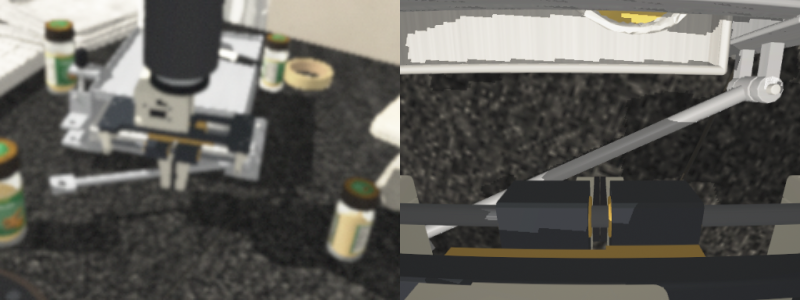

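Request:
{"op": "arm_command", "data": {"commands": [0, 15, -9, -0.5, 0, 0, 15, -6, 0, 0, 0, 14, -4, 0, 0]}}

```text
clock: 13.32
tool_pos: [0.5012, 0.1346, 0.0526]
orientation: [85.0, 87.5, 13.6]
force: [-0.3, 0.1, -0.1]
opening: 0.0006
```

```bash
python3 - <<'E'
from h import *
to(w([-.0425,-.015,.052]))
E
```

```text
t 13.325 pos [0.5012 0.1346 0.0526] carr [-59.1 -18.4  52.6] F [-0.3  0.1 -0.1] op 0.0006 turn 1.04 j [ 38.  15. -34.   2. -38.  70.]
axes x,y,z in carrier: [[0.043, -0.003, -0.999], [0.999, 0.018, 0.043], [0.018, -1.0, 0.004]]
-> [0.516  0.1428 0.052 ] d now-axes [ 1.3 16.6 -3.1]  aligned-axes [ 0.6 16.6 -3.4]
```

Request:
{"op": "arm_command", "data": {"commands": [0, 7, -1, 1, 0, 0, 6, 0, 0, 0]}}

```text
clock: 13.58
tool_pos: [0.5144, 0.1401, 0.0529]
orientation: [86.1, 87.5, 13.6]
force: [-14.8, 0.6, 5.7]
opening: 0.0005
```

Request:
{"op": "arm_command", "data": {"commands": [0, 3, 0, 0, 0, 0, 2, 0, 0, 0]}}

```text
clock: 13.82
tool_pos: [0.5145, 0.139, 0.0517]
orientation: [83.1, 88.1, 10.4]
force: [-7.1, 0.7, 2.7]
opening: 0.0006
```

Request:
{"op": "arm_command", "data": {"commands": [0, 4, 0, 0, 0, 0, 4, 0, 0, 0]}}

```text
clock: 14.08
tool_pos: [0.515, 0.1377, 0.0503]
orientation: [74.3, 88.9, 1.4]
force: [-13.9, 1.1, 8.2]
opening: 0.0004
```

```bash
python3 - <<'E'
from h import *
to(w([-.0425,-.015,.052]))
E
```

```text
t 14.075 pos [0.515  0.1377 0.0503] carr [-45.  -19.5  50.3] F [-13.9   1.1   8.2] op 0.0004 turn -0.4 j [ 37.  17. -31.   1. -41.  70.]
axes x,y,z in carrier: [[0.019, -0.005, -1.0], [1.0, -0.007, 0.019], [-0.007, -1.0, 0.005]]
-> [0.516  0.1428 0.052 ] d now-axes [-1.7  2.5 -4.5]  aligned-axes [-1.7  2.5 -4.5]
```

Request:
{"op": "arm_command", "data": {"commands": [0, -30, 0, 0, 0, 0, -50, 0, 0, 20, -50, -5, -20, 0, 40, -50, 0, -30, 0, 40, -45, 0, -20, 0, 40]}}

```text
clock: 14.7
tool_pos: [0.4049, 0.1757, 0.1928]
orientation: [47.7, 89.2, -25.4]
force: [0.8, 1.6, -0.2]
opening: 0.033
```

```bash
python3 - <<'E'
from h import *
s=cam("wrist","w7.png")
to(w([-.132,0.06,.2]))
for c in([0,.118,.124],[-.023,.112,.06],[-.019,.112,.067],[-.019,-.112,.067],[-.028,.135,.078],[-.028,.1,.065],[-.028,-.1,.065]): print(c,px(s,w(c)).round(1))
cv2.imwrite("pics/w7b.png",cv2.resize(s["frame"][0:130],(800,600),interpolation=cv2.INTER_CUBIC))
E
```

```text
t 14.75 pos [0.4076 0.1789 0.199 ] carr [-135.   52.  199.] F [3.  4.  7.5] op 0.0341 turn -0.57 j [ 50.  -1. -30.   1. -60.  56.]
axes x,y,z in carrier: [[0.019, -0.006, -1.0], [1.0, -0.01, 0.019], [-0.01, -1.0, 0.006]]
-> [0.4081 0.1874 0.2   ] d now-axes [-1.   2.9 -8. ]  aligned-axes [-1.  3. -8.]
[0, 0.118, 0.124] [[150.3   8.4]]
[-0.023, 0.112, 0.06] [[182.2  56.9]]
[-0.019, 0.112, 0.067] [[180.1  50.9]]
[-0.019, -0.112, 0.067] [[436.1  50.6]]
[-0.028, 0.135, 0.078] [[150.5  61.1]]
[-0.028, 0.1, 0.065] [[195.   61.9]]
[-0.028, -0.1, 0.065] [[420.8  61.4]]
```

View pics/w7b.png

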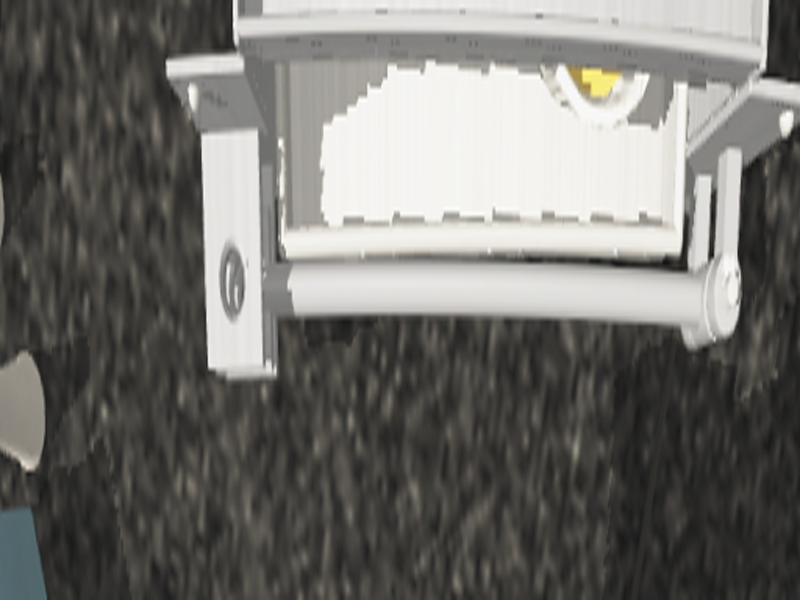

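The crop shows the bar's far edge at row 57, as predicted for shut. The hasp eye is at (148.5,61.3) against a predicted (150.5,61.1), with the tongue under it. The front face of the tray is right behind the bar, with its lower edge at row 55, which fits a tray that is home. Next is the pin.

Request:
{"op": "arm_command", "data": {"commands": [-15, 30, -20, 0.5, 40, -15, 40, -30, 0, 40, -10, 40, -30, 0, 40, 0, 25, -20, 0, 40, 0, 0, 0, 0, 50]}}

```text
clock: 15.38
tool_pos: [0.5115, 0.3182, 0.2472]
orientation: [90.5, 88.4, 16.9]
force: [-0.5, 0.0, -0.7]
opening: 0.0403
```

```bash
python3 - <<'E'
from h import *
s=cam("wrist","w8.png")
to(w([.058,.152,.2]))
P=[np.array([.5630,.333,z]) for z in(.13,.147,.164)]
print(px(s,np.array(P)).round(1).tolist(), px(s,w([-.028,.135,.078])).round(1))
c=px(s,P[1])[0].astype(int); x0,y0=c-50; 
x0=max(x0,0);y0=max(y0,0)
g=cv2.cvtColor(s["frame"],cv2.COLOR_BGR2GRAY); print(x0,y0)
cv2.imwrite("pics/w8b.png",cv2.resize(g[y0:y0+110,x0:x0+140],None,fx=5,fy=5,interpolation=cv2.INTER_CUBIC))
E
```

```text
t 15.425 pos [0.5109 0.3174 0.2474] carr [  5.2 153.  247.4] F [-0.  -0.4  0.3] op 0.0422 turn -1.07 j [ 51.  12.  -9.   1. -68.  55.]
axes x,y,z in carrier: [[0.027, -0.0, -1.0], [0.999, -0.019, 0.027], [-0.019, -1.0, -0.0]]
-> [0.5616 0.3323 0.2   ] d now-axes [48.8 51.5  0.1]  aligned-axes [47.4 52.8  1. ]
[[255.8, 130.3], [255.8, 131.9], [255.8, 133.6]] [[272.5 205.3]]
205 81
```

View pics/w8b.png

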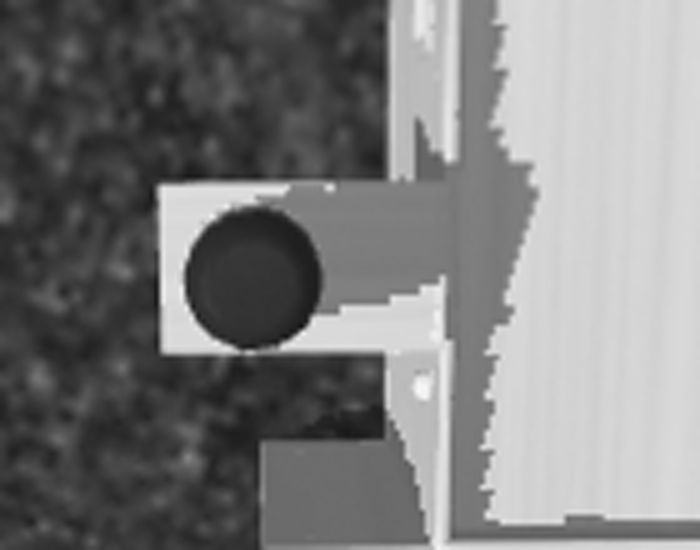

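The pin head is centred at (255.4,136.3) in the wrist view, about 2.5 mm nearer than estimated. I refine that and find the hasp hole numerically.

```bash
python3 - <<'E'
from h import *
s=cam("wrist","w9.png")
g=cv2.cvtColor(s["frame"],cv2.COLOR_BGR2GRAY)
pw=[onz(s,(255.4,136.3),z) for z in(.15,.164)]; print(np.round(pw,4),[np.round(cf(p)*1e3,1).tolist() for p in pw])
e=px(s,w([-.028,.135,.078]))[0]; x0,y0=(e-22).astype(int)
c=g[y0:y0+45,x0:x0+45]; print(x0,y0,c[::4,::3])
for th in(60,80,100,120,150):
    n,l,st,ce=cv2.connectedComponentsWithStats((c<th).astype(np.uint8))
    print(th,[(st[i][:5].tolist(),(ce[i]+[x0,y0]).round(1).tolist()) for i in range(1,n) if 30<st[i][4]<600])
to(w([.0565,.152,.2]))
E
```

```text
[[0.5591 0.3315 0.15  ]
 [0.5603 0.3319 0.164 ]] [[55.3, 152.0, 150.0], [56.6, 152.0, 164.0]]
249 182 [[ 52  60  53 107 107 107 108 109 109 108 106 108 107 107 192]
 [ 66  57  56 107 107 107 109 109 109 109 106 106 107 107 207]
 [ 52  52  49 213 214 216 220 219 218 218 216 216 216 216 214]
 [ 57  44  42 217 214 212 214 210 217 214 214 216  71  71 141]
 [ 52  56  63 216 212 211 213 186 215 214 211 215 121 122 123]
 [ 59  71  91 217 211 211 119 118 115 208 213 215 117 116 117]
 [ 66  80  69 217 212 210 114 121 123 223 213 214  47  53 101]
 [ 91  60  57 216 211 211 211 172 207 213 213 214  66  52  46]
 [ 63  75  92 216 212 211 212 208 216 211 212 214  59  54  46]
 [ 76  67  88  74  76  77  57  43  49  63  66  75  58  56  48]
 [ 58  60  63  74  66  58  60  52  49  61  50  64  54  53  46]
 [ 46  70  69  72  81  49  44  52  64  59  74  42  46  47  57]]
60 [([0, 0, 7, 21, 102], [251.9, 192.4]), ([28, 27, 17, 18, 134], [287.8, 218.5]), ([11, 35, 16, 10, 96], [269.1, 222.0])]
80 []
100 []
120 [([36, 10, 9, 6, 35], [287.6, 194.8]), ([16, 17, 10, 10, 58], [269.5, 203.4])]
150 [([16, 17, 11, 11, 91], [269.7, 203.8])]
t 15.475 pos [0.5104 0.3167 0.2475] carr [  4.5 152.5 247.5] F [-0.2 -0.5  0.2] op 0.043 turn -1.08 j [ 51.  12.  -9.   1. -68.  55.]
axes x,y,z in carrier: [[0.027, -0.0, -1.0], [0.999, -0.019, 0.027], [-0.019, -1.0, -0.0]]
-> [0.5602 0.3318 0.2   ] d now-axes [48.9 50.7 -0.5]  aligned-axes [47.5 52.   0.5]
```

```bash
python3 - <<'E'
from h import *
s=cam("wrist")
g0=cv2.cvtColor(cv2.imread("pics/w9.png"),cv2.COLOR_BGR2GRAY); print(g0[197:212,263:279])
p=onz(s,(270.2,203.9),.078); print(p,cf(p)*1e3)
R=s["W"][:3,:3]; print('cam at carrier',cf(-R.T@s["W"][:3,3])*1e3, 'f',s["K"][0,0],'axis',Rc.T@(-R[2]))
w1=cv2.cvtColor(cv2.imread("pics/w3.png"),cv2.COLOR_BGR2GRAY); print(w1[63:79,88:106])
z=np.hstack([cv2.resize(cv2.imread("pics/"+n)[y-25:y+25,x-33:x+33],(396,300),interpolation=cv2.INTER_NEAREST) for n,x,y in(("w9.png",270,204),("w7.png",150,62))])
cv2.imwrite("pics/z.png",z)
E
```

```text
[[216 212 211 211 214 211 211 210 210 211 216 217 216 213 211 211]
 [216 211 211 211 213 198 189 186 197 204 215 217 215 214 211 211]
 [216 211 211 211 182 107 106  38  37 115 198 223 219 214 212 211]
 [216 212 210 160 112 107  94 109 108 115 121 152 227 220 212 209]
 [216 211 170 132 118 118 113 115 121 121 122 121 175 227 211 209]
 [215 211 124 112 119 119 117 118 120 123 115 105 121 208 220 209]
 [215 188 121 121 110 116 117 119 118 114 106 115 122 197 224 210]
 [215 165 119 124 115 111 107 107 108 114 115 118 135 221 224 209]
 [215 165 116 114 119 119 121 121 120 119 119 121 156 220 223 210]
 [215 210 118 112 114 121 121 121 121 121 123 135 180 223 214 209]
 [215 211 166 125 112 111 117 117 118 114 125 168 217 221 211 209]
 [214 211 210 130 133 121 108 110 110 116 167 210 216 216 209 208]
 [214 212 210 191 156 142 149 157 169 184 198 210 216 213 209 209]
 [214 211 210 211 211 194 168 172 180 196 207 216 216 213 209 209]
 [214 212 211 211 211 210 209 208 208 210 216 216 216 213 210 209]]
[0.48437849 0.29152996 0.078     ] [-27.9291965  136.35227869  78.        ]
cam at carrier [ 7
[... 602 characters left out ...]
207 209 209 214 212 203]
 [121 112 101  95  88  62  57  64 210 211 208 204 206 208 208 214 213 203]
 [130 110 101  96  87  54  52  67 178 211 208 204 206 208 208 214 212 203]
 [141 109 105  98  96  50  49  71 175 211 208 204 206 209 209 213 210 203]
 [175 127 111 100  96  73  49  67 150 211 209 205 206 209 210 213 208 203]
 [176 129 114 109  99  98  54  67 146 212 209 205 206 208 209 211 206 203]
 [206 176 129 118 109 100  78  63 129 212 209 206 205 207 209 208 205 203]
 [206 205 163 129 124 111 104  85 128 206 210 205 200 202 207 207 205 203]
 [206 205 205 165 139 130 126 118 129 179 196 192 193 203 209 207 205 203]
 [206 205 205 206 179 160 156 148 150 155 176 187 201 210 210 208 206 204]]
```

```bash
python3 - <<'E'
from h import *
g=cv2.cvtColor(cv2.imread("pics/w7.png"),cv2.COLOR_BGR2GRAY); print(g[53:70,141:158])
E
```

```text
[[227 222 194 171 174 167 159 164 161 183 203 222 234 234 231 229 228]
 [223 191 165 165 149 130 114 120 128 132 147 172 212 236 234 229 228]
 [203 159 157 143 112 113 131 135 134 125 123 125 150 211 236 232 228]
 [168 148 143 114 110 131 140 132 128 124 120 117 120 161 222 235 218]
 [150 141 123 111 179 211 177 147 147 120 114 116 126 139 169 220 217]
 [140 133 114 110 225 229 176 152 146 115 116 129 131 125 128 195 233]
 [134 128 112 135 230 218 148 144 127 114 125 134 127 123 120 191 236]
 [133 126 112 147 229 209 137 135 119 137 135 131 124 121 115 170 227]
 [131 128 112 150 227 187 132 127 117 142 135 127 123 117 108 160 223]
 [131 126 113 133 226 179 129 123 127 191 214 150 127 113  98 152 221]
 [130 127 119 129 223 174 126 123 132 197 214 131 126 111  85 184 233]
 [174 130 127 123 189 214 125 123 134 198 213 130 125 109 103 193 231]
 [221 154 132 127 139 196 129 125 118 167 215 146 125 113 158 219 230]
 [226 202 138 137 122 122 132 127 125 138 176 162 126 153 211 229 228]
 [226 224 203 144 144 136 126 132 134 125 126 138 159 208 228 229 228]
 [227 226 225 210 170 155 151 139 160 159 170 199 218 225 230 230 228]
 [226 227 227 228 226 210 183 177 180 190 202 216 228 232 231 230 228]]
```

Request:
{"op": "arm_command", "data": {"commands": [0, 25, 0, -1, 50, 0, 25, 0, 0, 50, 40, 0, 0, 0, 50, 30, 0, 0, 0, 50]}}

```text
clock: 16.02
tool_pos: [0.5607, 0.3296, 0.1829]
orientation: [96.7, 88.0, 24.1]
force: [0.5, 0.6, -1.1]
opening: 0.0439
```

```bash
python3 - <<'E'
from h import *
to([.5596,.3317,.136])
E
```

```text
t 16.025 pos [0.5607 0.3296 0.1829] carr [ 56.3 149.7 182.9] F [ 0.5  0.6 -1.1] op 0.0439 turn -0.1 j [ 48.  19.  -8.   1. -61.  59.]
axes x,y,z in carrier: [[0.034, 0.004, -0.999], [0.999, -0.002, 0.034], [-0.002, -1.0, -0.004]]
-> [0.5596 0.3317 0.136 ] d now-axes [46.8 -2.1 -2.1]  aligned-axes [46.9 -0.4 -2.3]
```

Request:
{"op": "arm_command", "data": {"commands": [25, -1, -2, 0, 50, 18, -1, 0, 0, 50, 3, 0, 0, 0, 50]}}

```text
clock: 16.4
tool_pos: [0.5574, 0.328, 0.1348]
orientation: [95.9, 88.1, 23.2]
force: [0.1, 0.5, 0.4]
opening: 0.0438
```

```bash
python3 - <<'E'
from h import *
to([.5596,.3317,.136])
E
```

```text
t 16.4 pos [0.5574 0.328  0.1348] carr [ 52.7 149.2 134.8] F [0.1 0.5 0.4] op 0.0438 turn -0.19 j [ 48.  21. -12.   1. -56.  59.]
axes x,y,z in carrier: [[0.032, 0.003, -0.999], [0.999, -0.003, 0.032], [-0.003, -1.0, -0.003]]
-> [0.5596 0.3317 0.136 ] d now-axes [-1.   3.2 -2.9]  aligned-axes [-1.2  3.2 -2.9]
```

Request:
{"op": "arm_command", "data": {"commands": [-1, 3, -3, 0, 50, 0, 0, 0, 0, 20, 0, 0, 0, 0, 10, 0, 0, 0, 0, 10, 0, 0, 0, 0, 10]}}

```text
clock: 17.02
tool_pos: [0.5604, 0.3324, 0.1397]
orientation: [98.4, 87.9, 25.7]
force: [0.2, -0.2, -0.9]
opening: 0.0206
```

```bash
python3 - <<'E'
from h import *
to([.5596,.3317,.136])
E
```

```text
t 17.025 pos [0.5604 0.3324 0.1397] carr [ 56.8 152.5 139.7] F [ 0.2 -0.2 -0.9] op 0.0206 turn -0.19 j [ 48.  21. -11.   1. -56.  58.]
axes x,y,z in carrier: [[0.037, 0.005, -0.999], [0.999, -0.003, 0.037], [-0.003, -1.0, -0.005]]
-> [0.5596 0.3317 0.136 ] d now-axes [ 3.7 -1.1  0.5]  aligned-axes [ 3.7 -0.9  0.4]
```

Request:
{"op": "arm_command", "data": {"commands": [-15, 0.6, 0, 0, 10, -25, 1, 0, 0, 10, -25, 1, 0, 0, 10, -15, 0.5, 0, 0, 10, 0, 0, 0, 0, 10]}}

```text
clock: 17.65
tool_pos: [0.5609, 0.332, 0.2252]
orientation: [98.2, 87.8, 25.5]
force: [-0.0, -1.0, -1.5]
opening: 0.021
```

```bash
python3 - <<'E'
from h import *
s=cam("wrist","w10.png")
to([.4844,.2915,.17])
E
```

```text
t 17.7 pos [0.5605 0.3318 0.2243] carr [ 56.8 151.8 224.3] F [ 0.7 -0.1 -0.3] op 0.0211 turn -0.18 j [ 48.  17.  -5.   1. -66.  59.]
axes x,y,z in carrier: [[0.036, 0.005, -0.999], [0.999, -0.003, 0.036], [-0.003, -1.0, -0.005]]
-> [0.4844 0.2915 0.17  ] d now-axes [ 51.1 -86.6  16. ]  aligned-axes [ 54.3 -84.7  15.5]
```

Request:
{"op": "arm_command", "data": {"commands": [0, -30, 5, 0, 10, 0, -30, 5, 0, 10, 0, -20, 4, 0, 10, 20, -2, 1, 0, 10, 20, -2, 0, 0, 10]}}

```text
clock: 18.32
tool_pos: [0.482, 0.2903, 0.1758]
orientation: [95.9, 88.2, 23.2]
force: [-0.2, -0.3, -1.2]
opening: 0.021
```

```bash
python3 - <<'E'
from h import *
s=cam("wrist","w11.png")
to([.4844,.2915,.16])
o=get_obs(); t=np.array(o['tool_pos'])
print('proj: tcp',px(s,t),'tip guess',px(s,t-[0,0,.07]),'shoulder',px(s,t-[0,0,.007]),'head top',px(s,t+[0,0,.027]),'eye',px(s,[.4844,.2915,.078]))
c=px(s,t-[0,0,.035])[0].astype(int); x0,y0=max(c[0]-70,0),max(c[1]-80,0); print(x0,y0)
i=s["frame"][y0:y0+120,x0:x0+140]; cv2.imwrite("pics/w11b.png",cv2.resize(i,None,fx=5,fy=5,interpolation=cv2.INTER_CUBIC))
E
```

```text
t 18.375 pos [0.4806 0.2892 0.1729] carr [-32.2 135.3 172.9] F [-1.7 -1.  -4.5] op 0.0208 turn -0.26 j [ 52.  11. -20.   1. -57.  55.]
axes x,y,z in carrier: [[0.027, 0.002, -1.0], [1.0, -0.005, 0.027], [-0.005, -1.0, -0.002]]
-> [0.4844 0.2915 0.16  ] d now-axes [13.   3.9 -1. ]  aligned-axes [12.9  4.3 -1. ]
proj: tcp [[256.30563584 242.61497108]] tip guess [[256.29962867 205.2040939 ]] shoulder [[256.30491505 237.64944762]] head top [[256.30869345 265.85287555]] eye [[255.11916183 191.71087829]]
186 140
```

View pics/w11b.png

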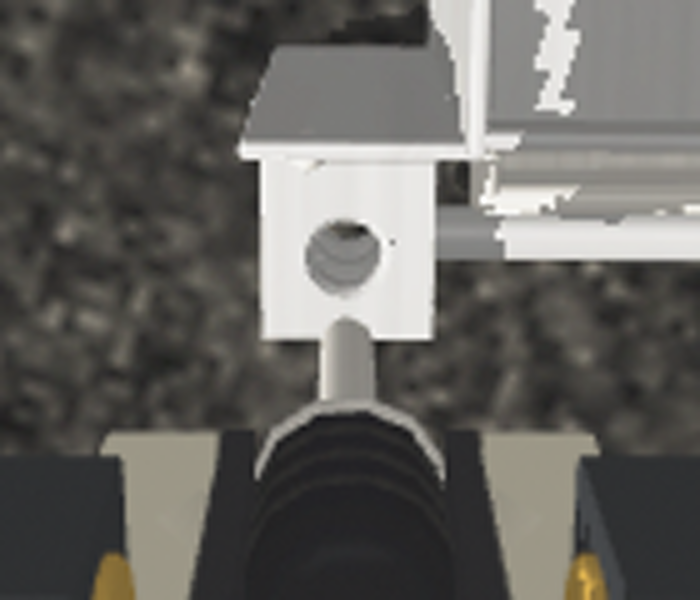

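The crop shows the hasp hole at (254.6,191.4), the pin upright with its tip at about (255.4,204.5), and the shut bar's tongue below the hole. I shift about 4 mm forward and 0.7 mm left, then lower.

Request:
{"op": "arm_command", "data": {"commands": [5, 3.8, -0.7, 0.2, 10, 3, 0, 0, 0, 10]}}

```text
clock: 18.62
tool_pos: [0.4843, 0.291, 0.1639]
orientation: [91.7, 88.5, 18.7]
force: [-1.1, -0.3, -0.4]
opening: 0.0211
```

```bash
cat > tip.py <<'E'
from h import *
def look(name):
    s=cam("wrist",name); to([.4844,.2915,.085])
    o=get_obs(); t=np.array(o['tool_pos']); e=px(s,[.4846,.2919,.078])[0]; p=px(s,t-[0,0,.07])[0]
    print('eye',e.round(1),'tip pred',p.round(1))
    g=cv2.cvtColor(s["frame"],cv2.COLOR_BGR2GRAY); x=int(round(e[0])); y=int(round(e[1]))
    print(y-10,x-14); print(g[y-10:y+22,x-14:x+15])
E
python3 -c "
from tip import *
look('w12.png')"
```

```text
t 18.675 pos [0.4841 0.2909 0.1637] carr [-28.3 135.8 163.7] F [-0.8 -0.3 -1.1] op 0.021 turn -0.47 j [ 51.  12. -20.   1. -56.  55.]
axes x,y,z in carrier: [[0.025, 0.0, -1.0], [1.0, -0.008, 0.025], [-0.008, -1.0, -0.001]]
-> [0.4844 0.2915 0.085 ] d now-axes [78.7 -1.6 -0.5]  aligned-axes [78.7  0.4 -0.5]
eye [254.4 197.4] tip pred [255.3 204.1]
187 240
[[230 229 230 231 232 230 228 229 229 230 230 229 228 228 228 228 228 230
  232 233 233 231 230 229 229 228 230 232 232]
 [229 228 230 231 232 230 228 229 229 230 230 229 228 228 228 224 228 230
  233 232 232 231 230 229 228 227 230 232 231]
 [229 228 230 231 232 230 228 229 229 230 230 210 212 196 205 215 220 227
  232 233 232 231 230 229 228 227 230 232 232]
 [229 228 230 231 232 230 228 229 229 219 191 181 145 115 109 107 104 148
  199 237 236 231 230 229 228 227 230 232 232]
 [229 228 230 231 232 230 228 228 216 167 157 121 105  83  69  62  55  46
   83 191 239 236 230 228 228 227 230 232 232]
 [229 228 230 231 232 230 228 214 155 155 131 122 119 109  94  90  87  84
  122 131 201 240 236 228 228 227 230 232 232]
 [229 228 230 23
[... 2430 characters left out ...]
228 228 227 227 219 196 174 153 142 138 135 135
  138 134 136 229 227 226 225 226 229 229 229]
 [165 154 149 149 149 149 149 154 157 160 217 195 173 152 142 138 135 135
  138 133 132 141 144 148 155 158 155 152 152]
 [ 98  80  75  71  68  72  75  80  83  86 218 194 173 152 142 139 137 135
  137 133 131  48  57  67  80  77  67  56  59]
 [ 93  86  84  80  76  81  85  90  89 131 217 194 172 152 142 138 136 135
  137 135 131  74  59  68  75  71  66  56  63]
 [ 90  87  87  85  85  91  95  99  95 133 217 194 172 152 141 138 136 135
  136 135 132  75  62  68  71  71  68  65  72]
 [ 90  92  91  91  90  94  97  99  98 136 216 193 172 152 142 138 136 135
  137 135 132  76  62  67  69  72  72  75  78]]
```

Request:
{"op": "arm_command", "data": {"commands": [8, -0.2, -0.8, 0.4, 10, 8, -0.2, 0, 0, 10]}}

```text
clock: 18.92
tool_pos: [0.4846, 0.2923, 0.1478]
orientation: [94.0, 88.4, 20.6]
force: [-0.3, 0.0, -0.5]
opening: 0.0212
```

```bash
python3 - <<'E'
from h import *
s=cam("wrist","w13.png"); to([.4844,.2915,.085])
g=cv2.cvtColor(s["frame"],cv2.COLOR_BGR2GRAY); e=px(s,[.4846,.2919,.078])[0]; x,y=e.round().astype(int);print(e,y-10,x-12);print(g[y-10:y+14:1,x-12:x+13])
E
```

```text
t 18.975 pos [0.4841 0.2919 0.1467] carr [-28.  136.8 146.7] F [-0.6  0.1 -2.1] op 0.0207 turn -0.91 j [ 51.  13. -21.   1. -54.  55.]
axes x,y,z in carrier: [[0.026, 0.001, -1.0], [1.0, -0.016, 0.026], [-0.016, -1.0, -0.001]]
-> [0.4844 0.2915 0.085 ] d now-axes [61.7 -1.4  0.5]  aligned-axes [61.7  0.1  0.4]
[255.89120392 204.28453063] 194 244
[[231 232 230 228 229 229 230 230 229 228 228 228 227 228 228 231 233 233
  233 231 230 229 229 228 229]
 [231 232 230 229 228 229 230 230 228 221 215 217 215 219 225 230 233 233
  233 231 230 229 228 228 229]
 [231 232 230 229 229 229 230 209 194 185 168 138 139 142 189 231 233 235
  232 231 230 228 229 228 229]
 [231 232 230 229 229 228 204 171 148 122  78  69  60  53  48  83 171 239
  237 234 230 228 229 227 228]
 [231 232 230 228 228 199 164 130 126 120 121 109 108 106 105 123 131 170
  240 239 230 229 228 226 137]
 [231 232 230 228 193 154 143 134 133 130 127 123 124 127 131 130 137 136
  133 131 235 228 228 137 137]
 [231 232 230 228 167 145 124 136 135 133 134 132 131 134 135 137 137 138
  130 126 128 133 137 137 137]
 [231 232 230 213
[... 1068 characters left out ...]
75 152 142 139 135 136 137 134 157 227
  231 230 230 228 227 227 229]
 [230 230 230 229 228 228 219 197 174 152 142 139 135 135 137 134 137 232
  232 230 230 228 227 227 229]
 [230 230 230 229 228 228 219 197 174 152 142 139 135 135 138 134 136 232
  232 230 230 228 227 227 229]
 [230 230 230 228 229 228 218 195 173 153 142 139 136 136 138 134 135 232
  232 230 230 228 227 227 229]
 [230 230 229 228 228 228 219 195 173 151 142 139 137 135 137 134 135 232
  232 230 229 229 227 227 229]
 [230 230 229 229 228 231 218 194 173 151 142 138 137 135 137 135 134 215
  232 230 229 229 227 226 228]
 [230 230 229 228 228 231 216 193 172 151 142 139 136 135 137 135 135 215
  231 230 229 228 227 227 229]]
```

Request:
{"op": "arm_command", "data": {"commands": [4, 1, 0.3, 0, 10, 5, -0.1, 0, 0, 10]}}

```text
clock: 19.23
tool_pos: [0.4855, 0.292, 0.1374]
orientation: [93.0, 88.5, 19.6]
force: [0.4, 0.2, -2.0]
opening: 0.0209
```

```bash
python3 - <<'E'
from h import *
s=cam("wrist","w14.png"); to([.4844,.2915,.085])
g=cv2.cvtColor(s["frame"],cv2.COLOR_BGR2GRAY); e=px(s,[.4846,.2919,.078])[0]; x,y=e.round().astype(int);print(e,y-10,x-12);print(g[y-10:y+12:1,x-12:x+13])
E
```

```text
t 19.275 pos [0.4852 0.2918 0.1367] carr [-27.1 136.3 136.7] F [-0.5 -0.2 -1.4] op 0.0208 turn -0.91 j [ 51.  14. -22.   1. -53.  55.]
axes x,y,z in carrier: [[0.025, 0.001, -1.0], [1.0, -0.016, 0.025], [-0.016, -1.0, -0.001]]
-> [0.4844 0.2915 0.085 ] d now-axes [51.6 -2.1  0.1]  aligned-axes [51.7 -0.8  0. ]
[255.19974621 209.53565538] 200 243
[[231 231 230 229 229 229 230 230 228 221 215 209 207 218 221 227 231 233
  233 232 230 230 229 229 228]
 [231 231 230 229 229 229 230 208 194 183 164 136 138 139 142 194 233 234
  234 232 231 230 229 229 228]
 [231 231 230 228 229 228 204 171 163 134 110  96  81  91  88 106 157 225
  238 236 230 230 229 228 227]
 [231 231 230 229 228 199 165 130 134 130 124 129 129 127 124 126 130 138
  202 240 235 138 136 137 136]
 [230 231 231 228 193 155 154 135 134 137 154 143 139 136 137 137 137 137
  138 134 239 134 137 137 136]
 [230 230 231 228 168 150 119 129 138 177 153 142 139 136 136 137 136 139
  135 119 128 128 136 137 135]
 [230 231 230 213 141 138 127 125 201 177 153 142 139 136 136 137 133 130
  120 127 132 129 132 137 136]
 [230 230 230 161
[... 858 characters left out ...]
95 173 152 142 139 136 136 138 134 135
  230 232 233 229 227 227 227]
 [231 231 229 229 229 229 220 218 194 173 151 143 139 137 136 137 135 134
  213 232 231 229 227 227 227]
 [231 230 230 229 229 229 231 217 194 172 152 142 139 137 136 137 135 136
  214 232 231 229 227 227 227]
 [231 230 229 229 229 229 231 217 194 172 151 142 139 137 135 138 135 135
  216 232 230 229 227 227 227]
 [230 231 230 229 229 228 229 214 192 161 148 123 137 138 137 156 140 136
  215 232 230 229 227 227 227]
 [231 230 229 228 227 186 139 140 141 143 151 152 160 160 160 160 163 151
  166 216 229 228 227 227 227]
 [231 230 229 185 140 156 160 158 157 157 155 155 157 157 159 158 157 157
  159 151 145 188 226 226 226]]
```

Request:
{"op": "arm_command", "data": {"commands": [6, -0.3, -0.6, 0, 10, 5, -0.1, 0, 0, 10]}}

```text
clock: 19.52
tool_pos: [0.485, 0.2925, 0.1253]
orientation: [93.0, 88.5, 19.6]
force: [0.8, -0.4, -0.9]
opening: 0.0211
```

Request:
{"op": "arm_command", "data": {"commands": [5, -0.2, 0, 0, 10, 5, -0.1, 0, 0, 10]}}

```text
clock: 19.77
tool_pos: [0.485, 0.2925, 0.1145]
orientation: [92.9, 88.5, 19.5]
force: [-0.1, 0.1, -0.4]
opening: 0.021
```

```bash
python3 - <<'E'
from h import *
s=cam("wrist","w15.png"); to([.4844,.2915,.085])
g=cv2.cvtColor(s["frame"],cv2.COLOR_BGR2GRAY); e=px(s,[.4846,.2919,.078])[0]; x,y=e.round().astype(int);print(e,y-10,x-12);print(g[y-10:y+10:2,x-12:x+13])
E
```

```text
t 19.825 pos [0.4846 0.2922 0.1138] carr [-27.5 137.  113.8] F [ 0.8  0.4 -1.3] op 0.0208 turn -0.91 j [ 51.  15. -23.   1. -50.  55.]
axes x,y,z in carrier: [[0.025, 0.001, -1.0], [1.0, -0.016, 0.025], [-0.016, -1.0, -0.001]]
-> [0.4844 0.2915 0.085 ] d now-axes [28.8 -1.1  0.7]  aligned-axes [28.8 -0.4  0.6]
[256.05376926 219.91752037] 210 244
[[230 228 228 228 228 230 230 228 211 187 195 201 210 218 221 226 231 233
  233 232 232 230 138 137 137]
 [230 228 228 228 228 203 171 155 139 140 140 139 135 135 137 134 134 170
  224 239 236 229 137 137 137]
 [230 228 228 192 153 147 136 137 139 151 142 139 135 136 138 134 132 141
  140 125 133 239 133 136 136]
 [230 228 212 140 141 133 138 194 172 151 142 138 136 135 137 134 132 121
  120 131 134 128 128 136 136]
 [230 228 134 135 158 143 216 193 172 151 142 138 137 135 137 135 133 131
  131 133 135 128 129 132 136]
 [230 228 132 131 131 139 140 141 142 151 151 152 160 160 159 163 151 137
  135 137 124 125 130 132 136]
 [229 186 152 162 155 155 125 125 124  96  96  96  95  65  66  67 126 155
  155 157 149 141 136 134 136]
 [161 155 156  95  35  35  35  36  36  36  38  37  38  37  35  36  36  36
   37  66  97 157 157 160 156]
 [ 65  35  36  39  42  43  43  45  45  43  44  43  40  41  40  41  43  47
   45  41  37  36  35  39  98]
 [ 43  44  46  41  36  36  36  36  36  36  35  35  37  36  36  36  35  35
   36  39  44  44  44  40  40]]
```

Request:
{"op": "arm_command", "data": {"commands": [5, -0.1, 0, 0, 10, 5, -0.1, 0, 0, 10]}}

```text
clock: 20.08
tool_pos: [0.4849, 0.2924, 0.1034]
orientation: [92.6, 88.6, 19.2]
force: [-0.5, 0.0, -1.2]
opening: 0.0208
```

Request:
{"op": "arm_command", "data": {"commands": [5, -0.1, 0, 0, 10, 4, -0.1, 0, 0, 10]}}

```text
clock: 20.32
tool_pos: [0.4849, 0.2924, 0.0937]
orientation: [92.4, 88.6, 19.0]
force: [-0.2, -0.4, -0.3]
opening: 0.0206
```

Request:
{"op": "arm_command", "data": {"commands": [2, 0, 0, 0, 10, 2, 0, 0, 0, 10]}}

```text
clock: 20.58
tool_pos: [0.485, 0.2924, 0.0893]
orientation: [92.1, 88.6, 18.7]
force: [-0.6, -0.1, -0.6]
opening: 0.0211
```

Request:
{"op": "arm_command", "data": {"commands": [2, 0, 0, 0, 10, 1, 0, 0, 0, 10]}}

```text
clock: 20.82
tool_pos: [0.4853, 0.2926, 0.0872]
orientation: [91.9, 88.5, 18.5]
force: [-5.1, -3.1, 13.9]
opening: 0.0207
```

Request:
{"op": "arm_command", "data": {"commands": [1, 0, 0, 0, 10, 1, 0, 0, 0, 10]}}

```text
clock: 21.08
tool_pos: [0.4853, 0.2925, 0.0872]
orientation: [91.7, 88.5, 18.4]
force: [-4.6, -0.5, 8.0]
opening: 0.0208
```

The pin is seated: contact came at TCP z=0.087, where the shoulder should reach the lug. I release and withdraw.

Request:
{"op": "arm_command", "data": {"commands": [0, 0, 0, 0, 25, 0, 0, 0, 0, 40, 0, 0, 0, 0, 45, -10, 0, 0, 0, 45, -25, 0, 0, 0, 45]}}

```text
clock: 21.7
tool_pos: [0.4838, 0.2915, 0.1221]
orientation: [88.2, 88.6, 14.9]
force: [0.2, 0.4, -0.1]
opening: 0.0391
```

Request:
{"op": "arm_command", "data": {"commands": [-40, 0, 0, 0, 45, -45, -20, 0, 0, 45, 0, -60, 0, 0, 45, 0, -25, 0, 0, 45, 0, 0, 0, 0, 45]}}

```text
clock: 22.32
tool_pos: [0.3803, 0.2613, 0.2123]
orientation: [96.4, 88.3, 23.1]
force: [0.6, 0.0, 1.2]
opening: 0.0393
```

```bash
python3 - <<'E'
from h import *
s=cam("wrist","w16.png"); a=cam("scene"); to([.5,.1,.2])
H=np.array([.4844,.2915,.078])
print(px(s,[H,H+[0,0,.034],w([-.023,.05,.06]),w([-.033,.05,.06]),w([-.023,-.08,.06]),w([-.033,-.08,.06]),w([-.019,.0,.067]),w([-.019,0,.045])]).round(1).tolist())
print('jar pred scene',px(a,[[.53,-.126,0],[.53,-.126,.105]]).round(0).tolist())
o=np.hstack([cv2.resize(s["frame"][0:192,0:256],(400,300),interpolation=cv2.INTER_CUBIC),cv2.resize(a["frame"][110:308,200:464],(400,300),interpolation=cv2.INTER_CUBIC)])
cv2.imwrite("pics/m4.png",np.vstack([o,np.hstack([cv2.resize(s["frame"],(400,300)),cv2.resize(cam("top")["frame"],(400,300))])]))
# head blob
g=cv2.cvtColor(s["frame"],cv2.COLOR_BGR2GRAY)
c=px(s,H+[0,0,.02])[0].astype(int); m=(g[max(c[1]-25,0):c[1]+25,c[0]-25:c[0]+25]<48).astype(np.uint8)
n,l,st,ce=cv2.connectedComponentsWithStats(cv2.morphologyEx(m,cv2.MORPH_OPEN,np.ones((5,5))))
print([(st[i].tolist(),(ce[i]+[c[0]-25,max(c[1]-25,0)]).round(1).tolist()) for i in range(1,n)])
E
```

```text
t 22.425 pos [0.3815 0.2619 0.2119] carr [-134.9  139.   211.9] F [ 0.4 -0.   0.2] op 0.0393 turn -0.9 j [ 60.  -0. -28.   1. -61.  46.]
axes x,y,z in carrier: [[0.03, 0.002, -1.0], [0.999, -0.016, 0.03], [-0.016, -1.0, -0.003]]
-> [0.5 0.1 0.2] d now-axes [ 13.4  66.9 189.1]  aligned-axes [ 11.9  64.3 190.1]
[[256.8, 68.0], [256.8, 62.8], [346.6, 64.1], [346.1, 75.0], [476.7, 65.3], [475.4, 75.9], [401.4, 58.8], [391.6, 61.9]]
jar pred scene [[397.0, 270.0], [407.0, 232.0]]
[([0, 0, 5, 3, 15], [233.0, 41.0]), ([0, 8, 9, 10, 74], [234.6, 52.2]), ([22, 29, 14, 9, 84], [259.8, 73.3])]
```

```bash
python3 - <<'E'
from h import *
s=cv2.imread("pics/w16.png"); g=cv2.cvtColor(s,cv2.COLOR_BGR2GRAY)
for c in(320,347,400,440,476): print(c,g[48:84,c].tolist())
print(g[36:84:2,234:280:2])
a=cam("scene"); m=cv2.cvtColor(a["frame"],cv2.COLOR_BGR2GRAY)
r=a["frame"][215:285,380:425]; h=cv2.cvtColor(r,cv2.COLOR_BGR2HSV)
for n,k in(("green cap",(h[...,0]>40)&(h[...,0]<85)&(h[...,1]>90)),("dark",m[215:285,380:425]<40)):
    ys,xs=np.nonzero(k[:40]); print(n,len(xs),xs.mean()+380,ys.mean()+215)
E
```

```text
320 [236, 151, 148, 148, 148, 148, 149, 149, 146, 156, 207, 227, 229, 223, 209, 160, 131, 157, 180, 196, 209, 212, 207, 203, 197, 184, 168, 93, 64, 59, 51, 47, 58, 68, 71, 57]
347 [233, 233, 233, 233, 233, 233, 233, 165, 143, 164, 211, 229, 227, 222, 204, 144, 91, 153, 176, 195, 206, 210, 207, 203, 198, 187, 170, 119, 51, 51, 58, 62, 60, 52, 43, 39]
400 [231, 231, 231, 231, 231, 231, 231, 231, 212, 171, 206, 226, 226, 222, 207, 148, 77, 100, 162, 182, 196, 203, 205, 204, 201, 192, 180, 159, 100, 42, 47, 51, 52, 52, 54, 57]
440 [228, 227, 227, 228, 228, 229, 229, 230, 191, 141, 185, 219, 225, 223, 215, 183, 109, 41, 96, 163, 184, 196, 202, 203, 202, 198, 189, 176, 136, 73, 39, 38, 36, 36, 37, 39]
476 [225, 225, 224, 224, 222, 222, 222, 222, 222, 209, 153, 205, 221, 224, 219, 202, 152, 74, 37, 106, 163, 185, 195, 199, 202, 200, 196, 187, 173, 131, 65, 43, 49, 51, 57, 57]
[[ 43  35 102 120 121 120 118 120 120 121 122 120 121 120 119 117 119 120
  121 120 119 119 118]
 [ 36  43  47 186 194 212 217 215 215 216 215 213 215 219 219 215 214 217
  217 216 123 119 122]
 [ 38  55  62 215 221 21
[... 1485 characters left out ...]
 50  42  36  32  78
  135 133 117 117 117]
 [ 63  72  63 172 221 197  49  48  47  47  49  47  44  41  37  34  32 115
  135 133 112 112 112]
 [ 70  80  58 171 219 217 100  44  45  45  44  42  40  39  32  35  65 135
  133 133 109 104 104]
 [ 61  60  48 172 220 216 204  86  54  42  40  37  36  36  45  57 131 133
  149 219  67  71  44]
 [ 53  50  48 130 220 216 218 223 139  68  59  60  58  85 140 137 215 219
  219 218  65  57  41]
 [ 51  52  50 129 220 216 218 218 216 212 194 202 225 208 219 216 215 219
  219 216  57  52  60]
 [ 54  53  48 129 219 216 218 218 217 217 216 215 216 220 219 217 215 219
  219 216  57  48  48]]
green cap 48 406.1875 232.04166666666666
dark 345 399.60289855072466 245.0
```

```bash
python3 -c "
from plant import *
print(close_job(), get_obs()['clock'])"
```

```text
the job is handed in; nothing more can be done
the job is handed in; nothing more can be done
```

The job is finished and handed in at about 22.5 s on the robot's clock, out of the 72 s allowed. No verdict was reported.

**What I did**
- I lifted the jar off the tray and stood it upright on the worktop to the right of the carrier.
- I pushed the tray in until it stopped hard, then swung the bar shut against its end stop.
- I took the pin from its parking lug and lowered it through the hasp eyes until the head rested on the upper lug. I then let go and drew the gripper back clear of everything.

**What the last checks showed**
- **Pin:** the centre of the head is within about 1.5 pixels (roughly 1.5 mm) of where it should sit over the hasp. It met no resistance on the way down, and the head touched at the expected height.
- **Bar:** at its free end it is within half a pixel of the shut position. On the hinge side it reads about 1 pixel (1 mm) out.
- **Tray:** its front face is about where it should be when home.
- **Jar:** its cap is within 1 pixel of the expected place in the scene view.

**What disagreed or was not checked**
- When the tray first stopped, its front looked about 4 mm short. I put that down to seeing the lower edge of the front wall rather than the rim. Later pictures fit a tray that is home, though only to within 1 to 2 mm.
- At the end of the tray push there was also about 20 N of upward force on the gripper. It might have been touching the rim or the deck, and I did not find out which.
- I had used all 12 picture views, so the final check was by pixel values only. Only cup_5 was seen in the pictures, and the four cups under the deck were never visible.

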